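Lock the carving jig and book the blanks in

ROBOT

A 6-joint arm with a two-finger parallel gripper is mounted at the origin on the work surface. World frame = base frame: x ahead of the robot, y to its left, z up, the work surface at z = 0. Lengths are in m, angles in rad, forces in N, time in s.
With the tool pointing down it reaches from about 0.375 to 0.9 m from the base axis. Payload 3.1 kg.
Tool frame: the origin (TCP) lies midway between the tips of the shut fingers; the grasp point (between the pads) lies 19 mm behind it (manip.pinch_z is the distance from the TCP to the grasp point, in m); z points along the fingers, y is the line along which they close (so a half turn about z gives the same grasp; the last joint's range is limited). The gripper opens to 85 mm and grips with 20 to 120 N. Pads are 22 mm wide; open, the fingers measure 114 mm over their backs; the gripper's body (76 mm by 85 mm) begins 54 mm behind the grasp point. The pads swing forward as they close: fully open they stand 13 mm farther back than shut.
Start: joints at [1.149, 0.527, 1.433, -0, 1.181, -0.178], TCP at [0.15, 0.607, 0.201] pointing down, gripper open.
Joint ranges: [-3.08, 3.08], [-0.75, 2.2], [0.22, 2.44], [-1.43, 4.57], [0, 2.65], [-2.85, 2.85]. Speed limits (rad/s): [2.79, 2.79, 3.14, 3.14, 3.14, 3.14].

INTERFACE

Orientations are given as a unit quaternion [x, y, z, w].
In Python, from station import manip, viewer, ticket gives the robot as it stands.
- The arm moves only by the shell command python3 -m creep 'ROWS' [FORCE]. ROWS is JSON, a list of rows, each an object with "slide": the shift along the tool's x, y, z in cm, a list of three; "angular": the turn, a rotation vector about the tool's x, y, z in rad, a list of three; "claw": the opening, from -1 (shut) to 1 (fully open). A call has 1 to 10 rows; each row shifts and turns the commanded pose from where the row before left it, along the tool's axes as they then stand; what a row does not reach is not made up. A row lasts 1/12 s, in which the tool goes at most 41.7 mm and 7.16 degrees, less where a joint would pass 70% of its speed; a pose out of reach is approached as far as the arm can. A call with a gripper value outside its range is refused whole. The fingers move at their own pace and stop on an object; FORCE is the grip in N (left out, the last holds). Time passes only in rows, so rows that do not move let the fingers close. It gives the time, the measured TCP pose, the force, the opening and the grip force at its end, in the units of the state.
- manip.sense(): the state, without advancing time (a new reading comes with each control period).
- viewer.snapshot(name): name is "scene" or "top"; returns the picture (480x640x3 uint8, blue, green, red); there is no depth.
- viewer.calibration(name): a dict with "fov_y" (degrees; the focal length in pixels is half the picture's height over the tangent of half this angle, whatever the lens; pixels are square), "cx", "cy" (the principal point, pixels), "T" (4x4, takes a point from camera to world coordinates). Camera axes: x right, y up, looking along -z (the intrinsics and any distortion apply to the point x, -y, -z); pixel columns grow to the right and rows downward; lengths in m; the calibration is good to about 2 mm. A picture is of the moment at which its call begins. calibration takes no time and is no camera call.
- ticket.sign_off(): hands the job in; it is judged then, once.
The state is a dict: "t": time; "q": joint angles; "qd": joint speeds; "tau": joint torques, N m; "tcp_pos": TCP position; "tool_rot": TCP orientation; "force": force on the tool from outside, world axes, zero at the start; "ft_torque": the same for the moment, N m; "finger_gap": opening from 0.0 (shut) to 1.0 (fully open); "gripper_force": force on a finger pad.
Only numpy, scipy, OpenCV 4.12 (cv2) and the standard library are available. Lean on these libraries where they do the work, as an engineer would, in place of code of your own. Each camera call takes 0.05 s, during which the arm holds its last target. There are 200 camera calls.

TASK

Get the carving jig ready: lay the straightedge flat on the bench, flush along the middle of the jig board's right-hand end, slide the jaw fully home by its red post, and then push the orange-handled lock pin right in through the clevis and the jaw's tongue until its handle is up against the clevis. Then book the batch in: take the yellow scanner and, squarely from about 10 cm, aim it at the middle of each barcode tag and hold it still there for two seconds, first the orange-striped tag on the jig, then the tags of those blanks that are there, in the order red, yellow, green. Finally lay the scanner flat back on its black mat, leaving the straightedge flush, the pin in, the blanks standing and the other things on the bench undisturbed.

Things in the scene. Friction and masses are not known exactly. Their poses are not given: they have to be found in the camera images.
- jig: Fixed carving jig: plywood base 180 (x) by 340 (y) mm, 20 thick, spanning x = -95 to 85, y = -165 to 175; its -y face is its right-hand end. Origin on the bench, z up, x away from the robot. A fixed workpiece stands at y = 71 to 156 mm, top at z = 160; the jaw slides along +y towards it. On the -x (robot) side is the clevis: two cheeks, y = -30 to 30, top at z = 95.
- clevis (a point): Pin hole's mouth: its centre on the clevis's front (-x) face, at jig (-85, 0, 60) mm; axes as the jig's. The 17 mm round hole runs level along jig +x through cheek (10 mm), gap (3), brass jaw tongue (12), gap (3), cheek (10): 38 mm in all, then free space for the tip. The tongue's hole lines up only with the jaw fully home.
- jaw (a joint): Sliding jaw's travel in m: 0 fully open, 0.070 fully home against its end stop (grows along jig +y). Stays where it is left (about 3 N of friction).
- jaw_post (a point): Top centre of the jaw's red upright post, 26 mm in diameter, z = 44 to 126 mm above the bench; moves with the jaw. Axes as the jig's. In the jig x = 5 mm, y = -100 mm with the jaw open, -30 mm at home. The jaw block beneath is 44 mm high; a jaw plate, top at z = 106 mm, stands 86 to 98 mm to its +y side.
- pin: Loose lock pin, lying: orange handle 60 mm long (x = -60 to 0), 30 wide (y), 28 high (z), then a steel shaft 12 mm in diameter along +x, x = 0 to 62 mm, last 10 mm tapered. Origin: underside of the handle's front end, where the shaft begins; shaft axis 14 mm above it. About 0.14 kg, balance point 23 mm behind the origin. Shaft lies level; starts pointing away from the robot within 0.6 rad.
- pin_tip (a point): Tip of the pin's shaft, on its axis, 62 mm ahead of the pin's origin.
- straightedge: Loose straightedge, symmetric both ways: brass strip 160 mm long (x), 50 wide (y), 8 thick, with a wooden grip rib on top along its middle, 90 mm long, 16 wide, reaching z = 46 mm. Origin: centre of its underside; z up. About 0.25 kg. Laid flush, a long side touches the jig board's -y face along its length, so its origin lies 25 mm off that face.
- mat: Black rubber mat, the scanner's place, fixed: 240 mm (x) by 260 mm (y), 4 mm thick. Origin: centre of its underside.
- scanner: Loose pistol barcode scanner lying on its side. Yellow barrel 150 mm long (x = -75 to 75), 40 wide (y), 36 high (z); black handle leaves its rear to the -y side (x = -70 to -25, y to -105). Origin: centre of the barrel's underside as it lies; z up. The beam leaves the front along +x; no trigger needed. Room to grip across the barrel at x = -5 to 60. About 0.25 kg.
- scanner_window (a point): Scanner's red window: centre of the barrel's front end, 75 mm ahead of the scanner's origin and 18 mm above its underside; axes as the scanner's, beam along +x.
- jig_tag (a point): Centre of the jig's white barcode tag (56 by 46 mm, orange stripe), on the workpiece's upright -x face, 120 mm above the bench; the tag looks along the jig's -x. Axes as the jig's.
- blank_red: Boot-shaped wooden blank, loose, upright on a ply foot 120 by 100 by 16 mm (x = -35 to 85), top painted red; may be absent. Leg block 60 (x) by 80 (y) mm, top at z = 130; toe block 56 mm high to x = 82 (the side away from the robot). Origin: on the underside below the leg's centre; z up. White barcode tag on the leg's -x face, which looks to the robot's side (yaw within 0.35 rad at first).
- tag_red (a point): Centre of the red blank's barcode tag (56 by 46 mm), 32 mm to the -x side of the blank's origin and 85 mm above its underside; the tag looks along the blank's -x. Axes as the blank's.
- blank_yellow: Boot-shaped wooden blank, loose, upright on a ply foot 120 by 100 by 16 mm (x = -35 to 85), top painted yellow; may be absent. Leg block 60 (x) by 80 (y) mm, top at z = 130; toe block 56 mm high to x = 82 (the side away from the robot). Origin: on the underside below the leg's centre; z up. White barcode tag on the leg's -x face, which looks to the robot's side (yaw within 0.35 rad at first).
- tag_yellow (a point): Centre of the yellow blank's barcode tag (56 by 46 mm), 32 mm to the -x side of the blank's origin and 85 mm above its underside; the tag looks along the blank's -x. Axes as the blank's.
- blank_green: Boot-shaped wooden blank, loose, upright on a ply foot 120 by 100 by 16 mm (x = -35 to 85), top painted green; may be absent. Leg block 60 (x) by 80 (y) mm, top at z = 130; toe block 56 mm high to x = 82 (the side away from the robot). Origin: on the underside below the leg's centre; z up. White barcode tag on the leg's -x face, which looks to the robot's side (yaw within 0.35 rad at first).
- tag_green (a point): Centre of the green blank's barcode tag (56 by 46 mm), 32 mm to the -x side of the blank's origin and 85 mm above its underside; the tag looks along the blank's -x. Axes as the blank's.
- mallet: Bystander: wooden carving mallet lying, about 230 mm long, 66 mm high, handle to -x; origin on the bench under it.
- gouge_red: Bystander: gouge with a red handle, lying, 190 mm long, 22 mm high; origin underneath, at the front of the handle.
- gouge_wood: Bystander: gouge with a wooden handle, lying, 190 mm long, 22 mm high; origin underneath, at the front of the handle.
- glue: Bystander: white glue bottle, 60 mm in diameter, 160 mm tall; origin: centre of its underside.
- wax: Bystander: amber wax jar, 80 mm in diameter, 50 mm tall; origin: centre of its underside.
- offcut: Bystander: wooden offcut 120 by 50 by 35 mm; origin: centre of its underside.

How it is judged:
On the way, in this order (a step that is already met when the one before it is completed fails the run):
1. the jaw is fully home (value of joint jaw above 0.066 m), for 0.2 s.
2. with the jaw home, the pin is through both cheeks and the tongue (value of joint jaw above 0.066 m and x of pin_tip in the frame of clevis above 0.05 m and y of pin_tip in the frame of clevis between -0.009 and 0.009 m and z of pin_tip in the frame of clevis between -0.009 and 0.009 m and angle between the x axis of pin and the x axis of jig, either way round below 0.2 rad), for 0.2 s.
3. the held scanner is aimed at the jig's tag and kept still for two seconds (x of jig_tag in the frame of scanner_window between 0.03 and 0.17 m and y of jig_tag in the frame of scanner_window between -0.018 and 0.018 m and z of jig_tag in the frame of scanner_window between -0.018 and 0.018 m and angle between the x axis of scanner and the x axis of jig, either way round below 0.45 rad and x of scanner_window in the frame of jig below -0.05 m and linear speed of scanner below 0.03 m/s and angular speed of scanner below 0.25 rad/s and contact force between the fingers and scanner above 1 N), for 1.7 s.
4. the held scanner is aimed at the red blank's tag and kept there for two seconds (window 30-170 mm off, beam within 18 mm of the centre) (x of tag_red in the frame of scanner_window between 0.03 and 0.17 m and y of tag_red in the frame of scanner_window between -0.018 and 0.018 m and z of tag_red in the frame of scanner_window between -0.018 and 0.018 m and angle between the x axis of scanner and the x axis of blank_red, either way round below 0.45 rad and x of scanner_window in the frame of blank_red below -0.05 m), for 1.7 s.
5. the held scanner is aimed at the yellow blank's tag and kept there for two seconds (window 30-170 mm off, beam within 18 mm of the centre) (x of tag_yellow in the frame of scanner_window between 0.03 and 0.17 m and y of tag_yellow in the frame of scanner_window between -0.018 and 0.018 m and z of tag_yellow in the frame of scanner_window between -0.018 and 0.018 m and angle between the x axis of scanner and the x axis of blank_yellow, either way round below 0.45 rad and x of scanner_window in the frame of blank_yellow below -0.05 m), for 1.7 s.
6. the held scanner is aimed at the green blank's tag and kept there for two seconds (window 30-170 mm off, beam within 18 mm of the centre) (x of tag_green in the frame of scanner_window between 0.03 and 0.17 m and y of tag_green in the frame of scanner_window between -0.018 and 0.018 m and z of tag_green in the frame of scanner_window between -0.018 and 0.018 m and angle between the x axis of scanner and the x axis of blank_green, either way round below 0.45 rad and x of scanner_window in the frame of blank_green below -0.05 m), for 1.7 s.
At the end, for the whole second after the job is handed in: Straightedge flat, gap to the board end under 3 mm, within 0.03 rad and 50 mm of its middle; jaw within 4 mm of home; pin tip 50 mm or more past the clevis front, within 9 mm of the hole axis; pin still; scanner flat, at rest, barrel centre over the mat; blanks upright (all of step 2 and y of straightedge in the frame of jig between -0.193 and -0.185 m and x of straightedge in the frame of jig between -0.055 and 0.045 m and angle between the x axis of straightedge and the x axis of jig, either way round below 0.03 rad and height (world z) of straightedge below 0.006 m and angle between straightedge's own z axis and vertical below 0.1 rad and x of scanner in the frame of mat between -0.11 and 0.11 m and y of scanner in the frame of mat between -0.12 and 0.12 m and height (world z) of scanner_window below 0.03 m and angle between the z axis of scanner and the z axis of mat, either way round below 0.15 rad and linear speed of each of scanner, pin below 0.02 m/s and angle between each of blank_red, blank_yellow, blank_green's own z axis and vertical below 0.15 rad); the robot touches nothing.
It fails at once if one of the bystanders is shoved more than 4 cm aside (distance of any of mallet, gouge_red, gouge_wood, glue, wax, offcut from where it was at the start of the episode above 0.04 m).
Of blank_red, blank_yellow, blank_green only 2 to 3 are there at a start; the rules pass over those that are not, and their reading is None.
At some moment in a run one of pin, scanner, straightedge, blank_red, blank_yellow, blank_green may be knocked a few centimetres aside while the robot is not near it.
Once in a run the grip may slacken for a moment while it holds something.
It also fails if it takes over 192 s, if anything falls off the work surface, if the arm or the gripper's body presses on something with over 40 N, if the wrist force passes 120 N, or if a joint passes its speed limit or range.

## Working session

There is one attempt and no reset: what is moved stays moved. The work goes in short steps, Python scripts to look and compute and a shell command to move; the robot and the scene stay as the last step left them, time stands still between calls to the robot, and variables do not carry over. Pictures are saved under pics/ and viewed, at most 14 in all, crops included, and the job is handed in when it is done.

```bash
ls; mkdir -p pics; python3 - <<'E'
from station import manip, viewer, ticket
import cv2,numpy as np
for n in("scene","top"):
    c=viewer.calibration(n); print(n,c)
    cv2.imwrite(f"pics/{n}0.png",viewer.snapshot(n))
print(manip.sense(), manip.pinch_z)
E
```

```text
pics
scene {'fov_y': 45.85783722782334, 'cx': 323.0600388503923, 'cy': 234.5563427787149, 'T': array([[-0.17190186, -0.84325221,  0.50928917,  1.36052559],
       [ 0.98508742, -0.15094624,  0.08257118,  0.12681308],
       [ 0.00724695,  0.5158885 ,  0.85662509,  1.44583141],
       [ 0.        ,  0.        ,  0.        ,  1.        ]])}
top {'fov_y': 42.358622426394966, 'cx': 315.8631798631508, 'cy': 242.63784207948447, 'T': array([[ 0.01282139,  0.98895691, -0.14764767,  0.33430137],
       [-0.99986913,  0.01413721,  0.00786583,  0.02194892],
       [ 0.00986629,  0.14752749,  0.98900874,  1.68199618],
       [ 0.        ,  0.        ,  0.        ,  1.        ]])}
{'t': 0.1, 'q': array([ 1.14951717e+00,  5.28391217e-01,  1.43380251e+00,  2.70359309e-05,
        1.18141656e+00, -1.78457656e-01]), 'qd': array([-0.00065699, -0.00246632,  0.00039707, -0.00143066, -0.00112826,
        0.00094914]), 'tau': array([ 1.35786559e-04, -4.43305027e+01, -1.78586072e+01, -2.37756476e-04,
        3.87270033e-03, -6.24927694e-06]), 'tcp_pos': array([0.14991352, 0.60600937, 0.19961146]), 'tool_rot': array([ 1.21117739e-01,  9.92637636e-01, -9.60105322e-04, -3.09941748e-04]), 'force': array([ 0.03216379,  0.73773192, -0.15744249]), 'ft_torque': array([-0.0488349 , -0.03159166, -0.04062211]), 'gripper_force': 0.0, 'finger_gap': 0.9991618677541036} 0.0187
```

View pics/scene0.png

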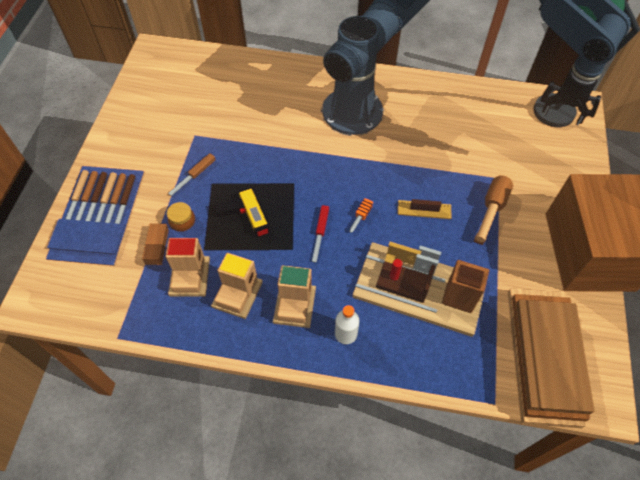

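View pics/top0.png

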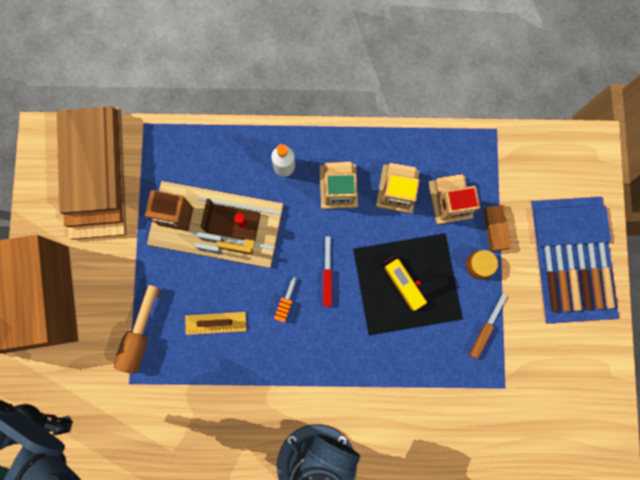

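The scene view shows the robot at the top and the jig at (425,290). The blanks are at (185,265), (237,285) and (295,295), the scanner at (255,212), the pin at (362,213) and the straightedge at (425,208). The top view shows all three blanks, with the jig at (215,225), straightedge (215,322), pin (286,300), scanner (405,283) and mat (408,284).

```bash
cat > h.py <<'E'
from station import manip, viewer, ticket
import cv2,numpy as np
from scipy.spatial.transform import Rotation as R
def cam(n):
    c=viewer.calibration(n); f=240/np.tan(np.radians(c['fov_y']/2)); return f,c['cx'],c['cy'],c['T']
def ray(n,uv):
    f,cx,cy,T=cam(n); d=T[:3,:3]@np.array([(uv[0]-cx)/f,-(uv[1]-cy)/f,-1]); return T[:3,3],d
def onz(n,uv,z):
    o,d=ray(n,uv); return o+d*(z-o[2])/d[2]
def proj(n,p):
    f,cx,cy,T=cam(n); q=np.linalg.inv(T)@np.r_[p,1]; return np.array([cx+f*q[0]/-q[2],cy-f*q[1]/-q[2]])
def tri(u1,u2):  # scene, top
    (a,d),(b,e)=ray('scene',u1),ray('top',u2)
    s=np.linalg.lstsq(np.c_[d,-e],b-a,rcond=None)[0]; p,q=a+d*s[0],b+e*s[1]
    return (p+q)/2,np.linalg.norm(p-q)
def mask(img,lo,hi,box=None):
    m=cv2.inRange(cv2.cvtColor(img,cv2.COLOR_BGR2HSV),lo,hi)
    if box: z=np.zeros_like(m); x0,y0,x1,y1=box; z[y0:y1,x0:x1]=m[y0:y1,x0:x1]; m=z
    return m
def big(m):
    cs=cv2.findContours(m,cv2.RETR_EXTERNAL,cv2.CHAIN_APPROX_NONE)[0]
    return max(cs,key=cv2.contourArea)
def centr(m):
    M=cv2.moments(m,True); return np.array([M['m10'],M['m01']])/M['m00']
def st():
    s=manip.sense(); print('t',round(s['t'],2),'tcp',s['tcp_pos'].round(4),'rot',R.from_quat(s['tool_rot']).as_matrix().round(3).tolist(),'gap',round(s['finger_gap'],3),'F',s['force'].round(1),'g',round(s['gripper_force'],1),'q',s['q'].round(2))
    return s
E
python3 - <<'E'
import cv2,numpy as np
s=cv2.imread('pics/scene0.png');t=cv2.imread('pics/top0.png')
a=[s[165:255,195:315],s[235:345,340:500],t[225:345,345:475],t[175:275,140:290]]
a=[cv2.resize(x,(400,300),interpolation=cv2.INTER_CUBIC) for x in a]
cv2.imwrite('pics/c1.png',np.vstack([np.hstack(a[:2]),np.hstack(a[2:])]))
E
```

```text
(no output)
```

View pics/c1.png

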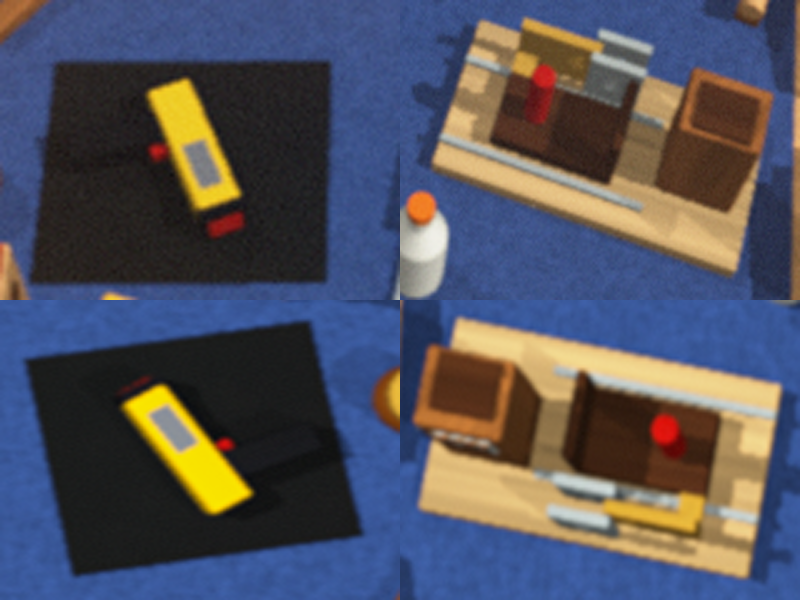

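The crops show the scanner's window pointing away from the robot (red end in the scene crop at (225,222)) and its handle towards -y. The red post is at (665,435) in the top crop, and the brass tongue and grey clevis cheeks are on the robot side. Next I measure everything.

```bash
cat >> h.py <<'E'
from scipy.optimize import least_squares
def bl(img):
    b,r=img[...,0].astype(np.float32),img[...,2].astype(np.float32); return (b-r)/(b+r+20)
def edge(chan,p0,p1,w=4,trim=.12):
    """sub-pixel points of the step edge near segment p0-p1"""
    p0,p1=np.array(p0,float),np.array(p1,float); d=(p1-p0)/np.linalg.norm(p1-p0); nn=np.array([-d[1],d[0]])
    out=[];ts=np.arange(-w,w+.01,.25)
    for a in np.linspace(trim,1-trim,40):
        pts=(p0+(p1-p0)*a+ts[:,None]*nn).astype(np.float32)
        v=cv2.remap(chan,pts[:,:1],pts[:,1:],cv2.INTER_LINEAR).ravel(); g=np.abs(np.convolve(v,[1,1,0,-1,-1],'valid'))
        k=g.argmax(); out.append(pts[k+2])
    out=np.array(out); 
    for _ in range(3):
        vx,vy,x,y=cv2.fitLine(out.astype(np.float32),cv2.DIST_HUBER,0,.01,.01).ravel()
        r=np.abs((out-[x,y])@[-vy,vx]); out=out[r<max(.6,np.median(r)*2.5)]
    return out
def rectpose(groups,x0):
    """groups: (camera, pixel pts, z, axis, value): local coordinate axis = value. -> x,y,yaw"""
    P=[(np.array([onz(n,u,z)[:2] for u in pts]),ax,val) for n,pts,z,ax,val in groups]
    def f(p):
        c,s=np.cos(p[2]),np.sin(p[2]); M=np.array([[c,s],[-s,c]])
        return np.concatenate([((q-p[:2])@M.T)[:,ax]-val for q,ax,val in P])
    r=least_squares(f,x0,loss='soft_l1',f_scale=.001); k=0; res=[]
    e=f(r.x)
    for q,ax,val in P: res.append(round(1000*np.median(e[k:k+len(q)]),1)); k+=len(q)
    return r.x,res
def corners(pose,rect,z):
    c,s=np.cos(pose[2]),np.sin(pose[2]); xa,xb,ya,yb=rect
    return [np.array([pose[0]+c*x-s*y,pose[1]+s*x+c*y,z]) for x,y in((xa,ya),(xb,ya),(xb,yb),(xa,yb))]
def fitrect(chans,pose,rect,zs,it=3,w=4,cams=('scene','top'),skip=()):
    """zs[(cam)]=heights of sides (y=ya, x=xb, y=yb, x=xa)"""
    for k in range(it):
        G=[]
        for n in cams:
            for i,(ax,val) in enumerate(((1,rect[2]),(0,rect[1]),(1,rect[3]),(0,rect[0]))):
                if (n,i) in skip: continue
                C=corners(pose,rect,zs[n][i])
                G.append((n,edge(chans[n],proj(n,C[i]),proj(n,C[(i+1)%4]),w if k else 6),zs[n][i],ax,val))
        pose,res=rectpose(G,pose)
    return pose,res
E
cat > m1.py <<'E'
from h import *
I={n:cv2.imread(f'pics/{n}0.png') for n in('scene','top')}; B={n:bl(I[n]) for n in I}
o=lambda x,y:onz('top',(140+(x-400)*.375,175+(y-300)/3),.02)
c=[o(458,318),o(783,383),o(748,577),o(418,508)]
ya=c[0]-c[1]; yaw=np.arctan2(-ya[0],ya[1]); m=sum(c)/4; cc,ss=np.cos(yaw),np.sin(yaw)
p0=np.array([m[0]+5*.001*cc+.005*ss,m[1]+.005*ss-.005*cc,yaw]); print('rough jig',p0)
J=(-.095,.085,-.165,.175)
for cams in(('top',),('scene',),('scene','top')):
    print(cams,fitrect(B,p0,J,{'top':(0,.02,.02,0),'scene':(0,0,.02,.02)},cams=cams))
# straightedge
a=onz('top',(215.5,322.5),.008)
for cams in(('top',),('scene',),('scene','top')):
    print('SE',cams,fitrect(B,np.array([a[0],a[1],np.pi/2]),(-.08,.08,-.025,.025),{'top':(0,.008,.008,0) if 0 else (.004,)*4,'scene':(.004,)*4},cams=cams,w=3))
# red
for n,lo,hi in(('redpost',(0,200,120),(6,255,255)),):
    for k,box in(('scene',(380,245,410,290)),('top',(225,205,255,232))):
        mm=mask(I[k],lo,hi,box); ct=big(mm); print(n,k,centr(mm),cv2.boundingRect(ct))
for k,box in(('scene',(345,195,380,235)),('top',(265,275,305,325))):
    mm=mask(I[k],(3,150,120),(14,255,255),box); print('pin',k,centr(mm),cv2.minAreaRect(np.argwhere(mm>0)[:,::-1].astype(np.float32)))
for k,box in(('scene',(230,180,280,240)),('top',(370,245,440,320))):
    mm=mask(I[k],(20,150,120),(35,255,255),box); print('scan',k,centr(mm),cv2.minAreaRect(big(mm)))
E
python3 m1.py
```

```text
rough jig [ 0.63510559  0.27644305 -0.16449214]
('top',) (array([ 0.63641514,  0.27837585, -0.17289736]), [np.float64(-1.4), np.float64(0.7), np.float64(2.7), np.float64(-0.7)])
('scene',) (array([ 0.63142981,  0.27768055, -0.17771164]), [np.float64(-2.5), np.float64(0.3), np.float64(3.8), np.float64(-0.9)])
('scene', 'top') (array([ 0.63458957,  0.27769063, -0.17644515]), [np.float64(-3.3), np.float64(-3.0), np.float64(2.8), np.float64(-5.0), np.float64(-0.5), np.float64(2.8), np.float64(2.9), np.float64(0.7)])
SE ('top',) (array([0.36345215, 0.27707977, 1.64667318]), [np.float64(-1.5), np.float64(1.1), np.float64(1.5), np.float64(-4.9)])
SE ('scene',) (array([0.35766926, 0.27593048, 1.74639379]), [np.float64(-3.8), np.float64(1.7), np.float64(5.9), np.float64(-1.3)])Traceback (most recent call last):
  File "m1.py", line 13, in <module>
    print('SE',cams,fitrect(B,np.array([a[0],a[1],np.pi/2]),(-.08,.08,-.025,.025),{'top':(0,.008,.008,0) if 0 else (.004,)*4,'scene':(.004,)*4},cams=cams,w=3))
                    ~~~~~~~^^^^^^^^^^^^^^^^^^^^^^^^^^^^^^^^^^^^^^^^^^^^^^^^^^^^^^^^^^^^^^^^^^^^^^^^^^^^^^^^^^^^^^^^^^^^^^^^^^^^^^^^^^^^^^^^^^^^^^^^^^^^^^^^^^^
  File "h.py", line 66, in fitrect
    pose,res=rectpose(G,pose)
             ~~~~~~~~^^^^^^^^
  File "h.py", line 46, in rectpose
    P=[(np.array([onz(n,u,z)[:2] for u in pts]),ax,val) for n,pts,z,ax,val in groups]
                  ~~~^^^^^^^
  File "h.py", line 9, in onz
    o,d=ray(n,uv); return o+d*(z-o[2])/d[2]
        ~~~^^^^^^
  File "h.py", line 7, in ray
    f,cx,cy,T=cam(n); d=T[:3,:3]@np.array([(uv[0]-cx)/f,-(uv[1]-cy)/f,-1]); return T[:3,3],d
              ~~~^^^
  File "h.py", line 5, in cam
    c=viewer.calibration(n); f=240/np.tan(np.radians(c['fov_y']/2)); return f,c['cx'],c['cy'],c['T']
ValueError: time passes only in moves, steps and waits
```

```bash
sed -i 's/^def cam(n):/import functools\n@functools.lru_cache(None)\ndef cam(n):/; s/return (b-r)\/(b+r+20)/return r-b/' h.py
cat >> m1.py <<'E'
# straightness of long table / cloth edges
for n,segs in(('top',[((150,125),(490,129)),((135,384),(500,386)),((30,113),(610,121))]),('scene',[((200,139),(480,176)),((130,338),(490,402)),((150,36),(330,55))])):
    for s in segs:
        e=edge(B[n],*s,w=6,trim=.03); a,b=np.array(s[0],float),np.array(s[1],float); d=(b-a)/np.linalg.norm(b-a)
        q=np.polyfit((e-a)@d/np.linalg.norm(b-a),(e-a)@[-d[1],d[0]],2); print(n,s,len(e),'sag px',(q[0]/4).round(2))
E
python3 m1.py
```

```text
rough jig [ 0.63510559  0.27644305 -0.16449214]
('top',) (array([ 0.63629616,  0.27927402, -0.17116512]), [np.float64(-0.8), np.float64(0.0), np.float64(9.4), np.float64(-0.1)])
('scene',) (array([ 0.63119888,  0.27842111, -0.1729223 ]), [np.float64(-2.0), np.float64(0.7), np.float64(1.8), np.float64(-5.2)])
('scene', 'top') (array([ 0.63458255,  0.27886007, -0.17349686]), [np.float64(-2.8), np.float64(-2.6), np.float64(0.8), np.float64(-6.4), np.float64(-0.6), np.float64(1.9), np.float64(9.6), np.float64(1.2)])
SE ('top',) (array([0.36351405, 0.27561402, 1.6475767 ]), [np.float64(-0.8), np.float64(1.9), np.float64(0.8), np.float64(-1.4)])
SE ('scene',) (array([0.35790673, 0.27592415, 1.72811969]), [np.float64(-3.5), np.float64(1.0), np.float64(6.8), np.float64(-0.9)])
SE ('scene', 'top') (array([0.36234055, 0.27586641, 1.65172359]), [np.float64(0.7), np.float64(0.9), np.float64(9.4), np.float64(-0.7), np.float64(-2.1), np.float64(1.2), np.float64(-0.4), np.float64(-1.3)])
redpost scene [397.11111111 264.65079365] (393, 259, 8, 12)
redpost top [239.09473684 217.83157895] (234, 213, 11, 11)
pin scene [364.17112299 208.01069519] ((364.3461608886719, 208.2307586669922), (10.816654205322266, 19.414506912231445), 33.6900634765625)
pin top [283.05806452 309.33548387] ((282.8999938964844, 309.29998779296875), (11.384199142456055, 22.135942459106445), 18.43494987487793)
scan scene [251.92938497 206.38041002] ((252.5172576904297, 207.7069091796875), (39.78585433959961, 14.312402725219727), 66.80140686035156)
scan top [406.28191489 286.28590426] ((405.28167724609375, 284.47210693359375), (53.8671875, 16.952882766723633), 56.689369201660156)
top ((150, 125), (490, 129)) 40 sag px 0.04
top ((135, 384), (500, 386)) 40 sag px 0.14
top ((30, 113), (610, 121)) 35 sag px 0.04
scene ((200, 139), (480, 176)) 40 sag px 0.03
scene ((130, 338), (490, 402)) 40 sag px -0.23
scene ((150, 36), (330, 55)) 39 sag px -0.16
```

```bash
cat >> h.py <<'E'
def plan(pos,hy,s=None):
    """turn about tool z, then slide (cm, in the turned tool frame) to bring TCP to pos with tool y heading hy (mod pi)"""
    s=s or manip.sense(); M=R.from_quat(s['tool_rot']).as_matrix(); h=np.arctan2(M[1,1],M[0,1])
    d=(hy-h+np.pi/2)%np.pi-np.pi/2; h2=h+d
    # ideal upright tool
    y=np.array([np.cos(h2),np.sin(h2),0]); z=np.array([0,0,-1.]); x=np.cross(y,z); M2=np.c_[x,y,z]
    rv=R.from_matrix(M.T@M2).as_rotvec(); sl=M2.T@(np.array(pos)-s['tcp_pos'])*100
    print('turn',rv.round(3),'rows>=',int(np.ceil(np.linalg.norm(rv)/.124)),'then slide cm',sl.round(2)); return sl
E
python3 - <<'E'
from h import *
I={n:cv2.imread(f'pics/{n}0.png') for n in('scene','top')}
print('pin',tri((364.2,208),(283,309.3))); print('scan',tri((251.9,206.4),(406.3,286.3)))
# brown rib
rs=[];
for k,box in(('scene',(405,195,450,215)),('top',(190,312,240,332))):
    m=mask(I[k],(0,60,0),(13,255,110),box); rs.append(centr(m)); print('rib',k,rs[-1],cv2.boundingRect(big(m)),m.sum()//255)
print(tri(*rs)); print('gouge',onz('top',(327,238),.01),'mallet',onz('top',(150,290),.02))
st()
plan((.362,.276,.10),1.648-np.pi/2)
E
```

```text
pin (array([0.40109394, 0.09483013, 0.02343007]), np.float64(0.0017194150681744329))
scan (array([ 0.46570155, -0.23345597,  0.04015445]), np.float64(0.0013073474669453896))
rib scene [425.54651163 204.90697674] (411, 200, 31, 11) 258
rib top [213.87591241 322.67153285] (198, 320, 33, 6) 137
(array([0.36328296, 0.27561087, 0.0321907 ]), np.float64(0.0009960669219348873))
gouge [ 0.59715991 -0.02161804  0.01      ] mallet [0.44797576 0.45079967 0.02      ]
t 0.1 tcp [0.1499 0.606  0.1996] rot [[-0.971, 0.24, -0.001], [0.24, 0.971, -0.002], [0.0, -0.002, -1.0]] gap 0.999 F [ 0.   0.7 -0.2] g 0.0 q [ 1.15  0.53  1.43  0.    1.18 -0.18]
turn [-2.000e-03  1.000e-03  1.251e+00] rows>= 11 then slide cm [-34.54  18.6    9.96]
```

```bash
T='{"slide":[0,0,0],"angular":[0,0,0.12],"claw":1}'
python3 -m creep '[{"slide":[0,0,0],"angular":[0,0,0.12],"claw":1},{"slide":[0,0,0],"angular":[0,0,0.12],"claw":1},{"slide":[0,0,0],"angular":[0,0,0.12],"claw":1},{"slide":[0,0,0],"angular":[0,0,0.12],"claw":1},{"slide":[0,0,0],"angular":[0,0,0.12],"claw":1},{"slide":[0,0,0],"angular":[0,0,0.12],"claw":1},{"slide":[0,0,0],"angular":[0,0,0.12],"claw":1},{"slide":[0,0,0],"angular":[0,0,0.12],"claw":1},{"slide":[0,0,0],"angular":[0,0,0.12],"claw":1},{"slide":[0,0,0],"angular":[0,0,0.12],"claw":1}]' 40
python3 -m creep '[{"slide":[-3,1.6,0],"angular":[0,0,0.05],"claw":1},{"slide":[-3.4,1.8,0],"angular":[0,0,0],"claw":1},{"slide":[-3.4,1.8,0],"angular":[0,0,0],"claw":1},{"slide":[-3.4,1.8,0],"angular":[0,0,0],"claw":1},{"slide":[-3.4,1.8,0],"angular":[0,0,0],"claw":1},{"slide":[-3.4,1.8,0],"angular":[0,0,0],"claw":1},{"slide":[-3.4,1.8,0],"angular":[0,0,0],"claw":1},{"slide":[-3.4,1.8,0],"angular":[0,0,0],"claw":1},{"slide":[-3.4,1.8,0],"angular":[0,0,0],"claw":1},{"slide":[-3.4,1.8,0],"angular":[0,0,0],"claw":1}]'
python3 - <<'E'
from h import *
st(); plan((.362,.276,.10),1.648-np.pi/2)
E
```

```text
t: 0.93
tcp_pos: [0.15, 0.6062, 0.1999]
tool_rot: [0.663, 0.749, -0.001, 0.0]
force: [-0.0, -0.1, 0.0]
finger_gap: 0.999
gripper_force: 0.0
t: 1.77
tcp_pos: [0.3556, 0.2848, 0.2004]
tool_rot: [0.679, 0.734, -0.0, -0.0]
force: [0.3, 0.1, -0.0]
finger_gap: 1.004
gripper_force: 0.0
t 1.77 tcp [0.3556 0.2848 0.2004] rot [[-0.078, 0.997, -0.0], [0.997, 0.078, -0.0], [-0.0, -0.0, -1.0]] gap 1.004 F [ 0.3  0.1 -0. ] g 0.0 q [0.43 0.3  1.84 0.   1.   0.35]
turn [-0.     0.     0.001] rows>= 1 then slide cm [-0.92  0.57 10.04]
```

```bash
python3 -m creep '[{"slide":[-0.9,0.6,3],"angular":[0,0,0],"claw":1},{"slide":[0,0,4],"angular":[0,0,0],"claw":1},{"slide":[0,0,4],"angular":[0,0,0],"claw":1},{"slide":[0,0,3],"angular":[0,0,0],"claw":1},{"slide":[0,0,2],"angular":[0,0,0],"claw":1},{"slide":[0,0,1.5],"angular":[0,0,0],"claw":1},{"slide":[0,0,1],"angular":[0,0,0],"claw":1},{"slide":[0,0,0],"angular":[0,0,0],"claw":1}]' 40
python3 -m creep '[{"slide":[0,0,0],"angular":[0,0,0],"claw":-1},{"slide":[0,0,0],"angular":[0,0,0],"claw":-1},{"slide":[0,0,0],"angular":[0,0,0],"claw":-1},{"slide":[0,0,0],"angular":[0,0,0],"claw":-1},{"slide":[0,0,0],"angular":[0,0,0],"claw":-1},{"slide":[0,0,0],"angular":[0,0,0],"claw":-1},{"slide":[0,0,0],"angular":[0,0,0],"claw":-1},{"slide":[0,0,0],"angular":[0,0,0],"claw":-1}]' 40
```

```text
t: 2.43
tcp_pos: [0.3606, 0.2773, 0.0134]
tool_rot: [0.679, 0.734, -0.002, -0.001]
force: [-0.2, -0.1, -0.2]
finger_gap: 1.001
gripper_force: 0.0
t: 3.1
tcp_pos: [0.3621, 0.278, 0.0157]
tool_rot: [0.679, 0.734, 0.0, 0.0]
force: [-0.4, -0.0, -0.4]
finger_gap: 0.0
gripper_force: 0.0
```

```bash
python3 - <<'E'
from h import *
s=viewer.snapshot('scene');t=viewer.snapshot('top');cv2.imwrite('pics/scene1.png',s);cv2.imwrite('pics/top1.png',t)
a=cv2.resize(s[150:270,350:510],(400,300),interpolation=cv2.INTER_CUBIC);b=cv2.resize(t[270:390,140:300],(400,300),interpolation=cv2.INTER_CUBIC)
cv2.imwrite('pics/c2.png',np.hstack([a,b]))
E
```

```text
(no output)
```

View pics/c2.png

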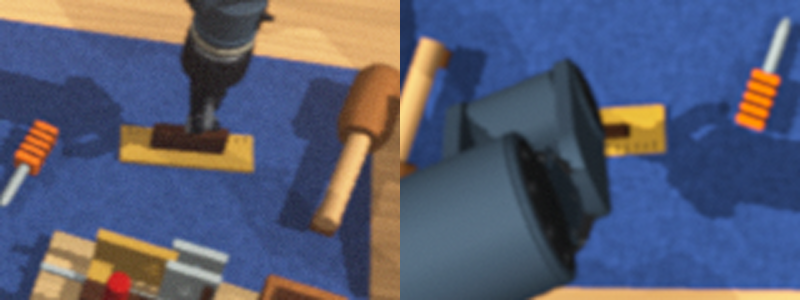

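```bash
python3 - <<'E'
from h import *
s=cv2.imread('pics/scene1.png')
for z in(.016,.03,.05): print(z,proj('scene',(.362,.278,z)))
print('SE corners predicted',[proj('scene',c).round(1) for c in corners((.363,.2756,1.648),(-.08,.08,-.025,.025),.008)])
cv2.imwrite('pics/c3.png',cv2.resize(s[165:230,385:465],(800,600) if 0 else (739,600),interpolation=cv2.INTER_CUBIC))
E
```

```text
0.016 [425.33648855 207.66861776]
0.03 [426.08793419 205.08203744]
0.05 [427.17990919 201.32330776]
SE corners predicted [array([397.6, 213.9]), array([450.7, 218.4]), array([450.3, 204.7]), array([398. , 200.4])]
```

View pics/c3.png

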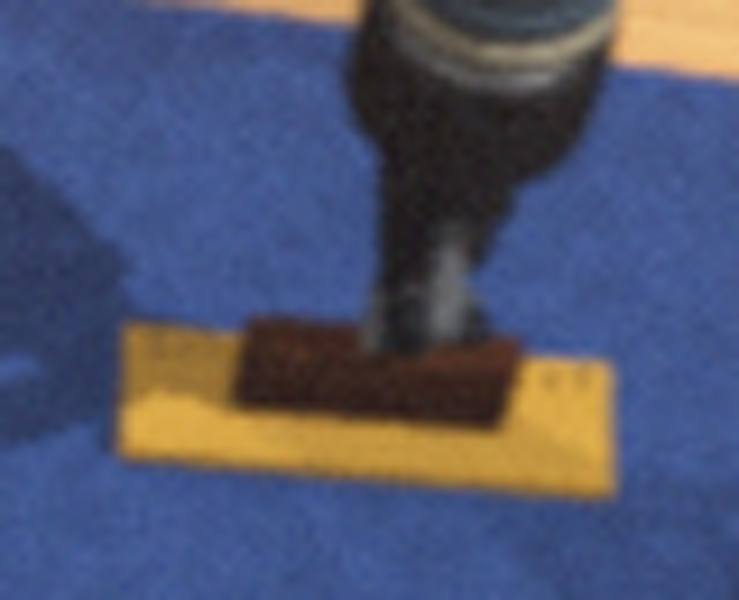

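The crop shows the shut fingertips at (428,203), directly over the rib top, while the reported TCP z is 16 mm. I'll probe the bare bench to check the height.

```bash
python3 -m creep '[{"slide":[0,0,-3],"angular":[0,0,0],"claw":-1},{"slide":[0,0,-3],"angular":[0,0,0],"claw":-1},{"slide":[-2.6,2,0],"angular":[0,0,0],"claw":-1},{"slide":[-2.6,2,0],"angular":[0,0,0],"claw":-1},{"slide":[-2.6,2,0],"angular":[0,0,0],"claw":-1},{"slide":[-2.6,2,0],"angular":[0,0,0],"claw":-1},{"slide":[0,0,3],"angular":[0,0,0],"claw":-1},{"slide":[0,0,1],"angular":[0,0,0],"claw":-1},{"slide":[0,0,0],"angular":[0,0,0],"claw":-1},{"slide":[0,0,0],"angular":[0,0,0],"claw":-1}]'
python3 - <<'E'
from h import *
s=viewer.snapshot('scene');t=viewer.snapshot('top');cv2.imwrite('pics/scene2.png',s);cv2.imwrite('pics/top2.png',t)
p=st()['tcp_pos']; u,v=proj('scene',p),proj('top',p); print(u,v, proj('scene',p+[0,0,.03]))
a=[]
for im,q in((s,u),(t,v)):
    x,y=int(q[0]),int(q[1]); c=cv2.resize(im[y-45:y+30,x-50:x+50],(400,300),interpolation=cv2.INTER_CUBIC); k=((q-[x-50,y-45]+.5)*4).astype(int); cv2.drawMarker(c,tuple(int(i) for i in k),(0,0,255),0,12,1); a.append(c)
cv2.imwrite('pics/c4.png',np.hstack(a))
E
```

```text
t: 4.03
tcp_pos: [0.4477, 0.1808, 0.0349]
tool_rot: [0.679, 0.734, -0.002, -0.001]
force: [-0.1, 0.0, -0.4]
finger_gap: 0.001
gripper_force: 0.0
t 4.13 tcp [0.4489 0.1813 0.0359] rot [[-0.08, 0.997, -0.001], [0.997, 0.08, -0.0], [-0.0, -0.001, -1.0]] gap -0.004 F [ 0.5  0.3 -0.5] g 0.0 q [0.15 0.63 1.92 0.   0.6  0.07]
[391.14554987 223.29468488] [250.27093254 290.57826078] [392.28636995 217.77029286]
```

View pics/c4.png

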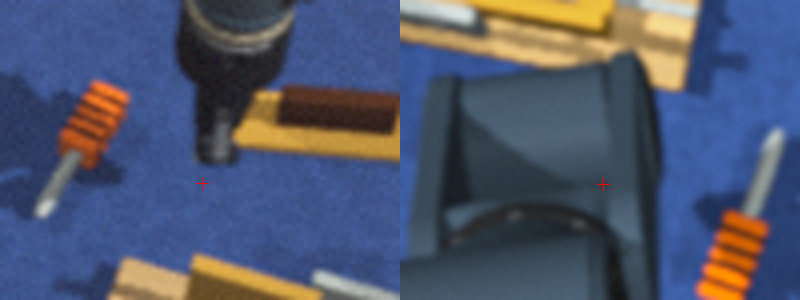

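The fingertip appears about 5.5 px above and 2.5 px right of where the reported TCP projects (marker). I'll probe downwards with small steps.

```bash
python3 -m creep '[{"slide":[0,0,1],"angular":[0,0,0],"claw":-1},{"slide":[0,0,1],"angular":[0,0,0],"claw":-1},{"slide":[0,0,0],"angular":[0,0,0],"claw":-1},{"slide":[0,0,0],"angular":[0,0,0],"claw":-1}]' | egrep 'tcp|force'
python3 -m creep '[{"slide":[0,0,0.5],"angular":[0,0,0],"claw":-1},{"slide":[0,0,0],"angular":[0,0,0],"claw":-1}]' | egrep 'tcp|force:'
python3 -m creep '[{"slide":[0,0,0.4],"angular":[0,0,0],"claw":-1},{"slide":[0,0,0],"angular":[0,0,0],"claw":-1}]' | egrep 'tcp|force:'
python3 -m creep '[{"slide":[0,0,0.3],"angular":[0,0,0],"claw":-1},{"slide":[0,0,0],"angular":[0,0,0],"claw":-1}]' | egrep 'tcp|force:'
```

```text
tcp_pos: [0.449, 0.1807, 0.0149]
force: [0.4, -0.7, -0.0]
gripper_force: 0.0
tcp_pos: [0.4496, 0.1805, 0.01]
force: [0.2, -0.4, -0.2]
gripper_force: 0.0
tcp_pos: [0.4497, 0.1805, 0.0061]
force: [0.7, 0.6, -0.0]
gripper_force: 0.0
tcp_pos: [0.4497, 0.1805, 0.0032]
force: [0.1, -0.6, 0.1]
gripper_force: 0.0
```

```bash
python3 -m creep '[{"slide":[0,0,0.4],"angular":[0,0,0],"claw":-1},{"slide":[0,0,0],"angular":[0,0,0],"claw":-1}]' | egrep 'tcp|force:'
python3 -m creep '[{"slide":[0,0,0.4],"angular":[0,0,0],"claw":-1},{"slide":[0,0,0],"angular":[0,0,0],"claw":-1}]' | egrep 'tcp|force:'
python3 - <<'E'
from h import *
s=viewer.snapshot('scene');cv2.imwrite('pics/scene3.png',s)
p=st()['tcp_pos']; q=proj('scene',p)
g=cv2.cvtColor(s,cv2.COLOR_BGR2HSV); x,y=391,223
m=cv2.inRange(g,(0,0,0),(180,110,255)); m[:, :x-12]=0;m[:,x+22:]=0;m[y+20:]=0
c=big(m); b=c[c[:,0,1]==c[:,0,1].max()][:,0]; print('proj',q,'lowest finger px',b.mean(0))
E
```

```text
tcp_pos: [0.4496, 0.1805, -0.0009]
force: [0.5, 0.4, -1.1]
gripper_force: 0.0
tcp_pos: [0.4496, 0.1805, -0.005]
force: [0.9, 0.3, -0.2]
gripper_force: 0.0
t 5.35 tcp [ 0.4495  0.1805 -0.0049] rot [[-0.078, 0.997, -0.001], [0.997, 0.078, -0.0], [-0.0, -0.001, -1.0]] gap 0.003 F [ 0.5 -0.5  0.3] g 0.0 q [ 0.15  0.71  1.93 -0.    0.5   0.07]
proj [389.37367667 230.65673902] lowest finger px [392.5 226. ]
```

```bash
python3 -m creep '[{"slide":[0,0,0.6],"angular":[0,0,0],"claw":-1},{"slide":[0,0,0],"angular":[0,0,0],"claw":-1}]' | egrep 'tcp|^force:'
python3 -m creep '[{"slide":[0,0,0.5],"angular":[0,0,0],"claw":-1},{"slide":[0,0,0],"angular":[0,0,0],"claw":-1}]' | egrep 'tcp|^force:'
python3 -m creep '[{"slide":[0,0,0.3],"angular":[0,0,0],"claw":-1},{"slide":[0,0,0],"angular":[0,0,0],"claw":-1}]' | egrep 'tcp|^force:'
python3 -m creep '[{"slide":[0,0,0.2],"angular":[0,0,0],"claw":-1},{"slide":[0,0,0],"angular":[0,0,0],"claw":-1}]' | egrep 'tcp|^force:'
```

```text
tcp_pos: [0.4495, 0.1805, -0.0112]
force: [0.3, -0.1, -0.7]
tcp_pos: [0.4494, 0.1805, -0.0162]
force: [-0.2, -0.0, -0.0]
tcp_pos: [0.4496, 0.1805, -0.0189]
force: [-0.8, -0.1, 1.2]
tcp_pos: [0.4497, 0.1805, -0.0207]
force: [0.9, 0.2, -0.1]
```

```bash
python3 -m creep '[{"slide":[0,0,0.2],"angular":[0,0,0],"claw":-1},{"slide":[0,0,0],"angular":[0,0,0],"claw":-1}]' | egrep 'tcp|^force:'
python3 -m creep '[{"slide":[0,0,0.2],"angular":[0,0,0],"claw":-1},{"slide":[0,0,0],"angular":[0,0,0],"claw":-1}]' | egrep 'tcp|^force:'
python3 -m creep '[{"slide":[0,0,0.2],"angular":[0,0,0],"claw":-1},{"slide":[0,0,0],"angular":[0,0,0],"claw":-1}]' | egrep 'tcp|^force:'
python3 -m creep '[{"slide":[0,0,0.2],"angular":[0,0,0],"claw":-1},{"slide":[0,0,0],"angular":[0,0,0],"claw":-1}]' | egrep 'tcp|^force:'
python3 -m creep '[{"slide":[0,0,0.2],"angular":[0,0,0],"claw":-1},{"slide":[0,0,0],"angular":[0,0,0],"claw":-1}]' | egrep 'tcp|^force:'
```

```text
tcp_pos: [0.4498, 0.1805, -0.0227]
force: [0.1, 0.9, -0.1]
tcp_pos: [0.4498, 0.1805, -0.0247]
force: [-0.1, -0.6, 0.4]
tcp_pos: [0.4497, 0.1805, -0.0267]
force: [-0.3, 0.0, -0.1]
tcp_pos: [0.4497, 0.1805, -0.0287]
force: [0.5, 0.4, 0.8]
tcp_pos: [0.4498, 0.1805, -0.0306]
force: [-0.3, -0.2, -0.1]
```

```bash
python3 -m creep '[{"slide":[0,0,0.2],"angular":[0,0,0],"claw":-1},{"slide":[0,0,0],"angular":[0,0,0],"claw":-1}]' | egrep 'tcp|^force:'
python3 -m creep '[{"slide":[0,0,0.2],"angular":[0,0,0],"claw":-1},{"slide":[0,0,0],"angular":[0,0,0],"claw":-1}]' | egrep 'tcp|^force:'
python3 -m creep '[{"slide":[0,0,0.2],"angular":[0,0,0],"claw":-1},{"slide":[0,0,0],"angular":[0,0,0],"claw":-1}]' | egrep 'tcp|^force:'
python3 - <<'E'
from h import *
s=viewer.snapshot('scene');cv2.imwrite('pics/scene4.png',s)
q=proj('scene',st()['tcp_pos'])
print(q); c=cv2.resize(s[185:260,345:445],(800,600),interpolation=cv2.INTER_CUBIC); cv2.imwrite('pics/c5.png',c)
E
```

```text
tcp_pos: [0.4499, 0.1806, -0.0308]
force: [-1.9, -1.2, 17.0]
tcp_pos: [0.45, 0.1806, -0.0309]
force: [-4.5, -1.2, 34.3]
tcp_pos: [0.4501, 0.1806, -0.031]
force: [-6.1, -0.7, 52.7]
t 7.4 tcp [ 0.4501  0.1806 -0.031 ] rot [[-0.078, 0.997, 0.004], [0.997, 0.078, 0.0], [0.0, 0.004, -1.0]] gap 0.0 F [-6.2 -2.6 53.6] g 26.5 q [ 0.15  0.76  1.94 -0.    0.44  0.07]
[388.45972146 235.29006677]
```

View pics/c5.png

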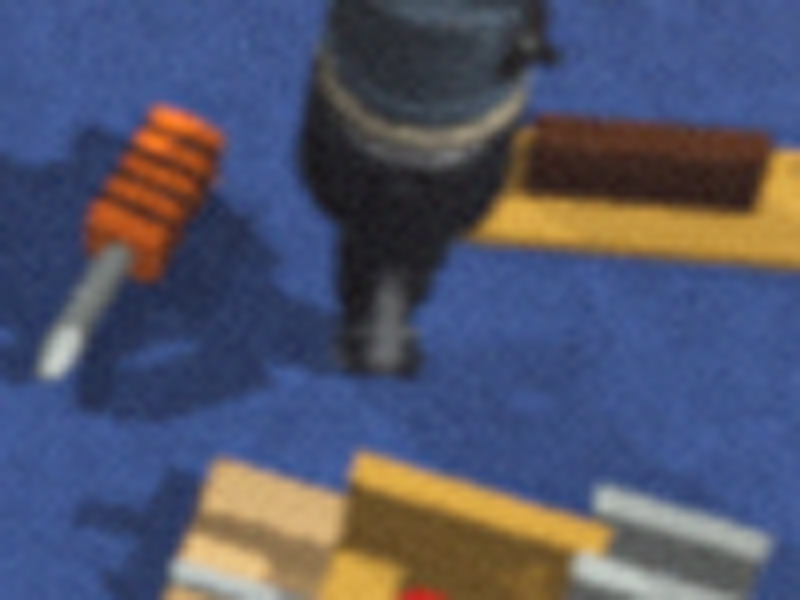

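```bash
python3 -m creep '[{"slide":[0,0,-0.8],"angular":[0,0,0],"claw":-1},{"slide":[0,0,-4],"angular":[0,0,0],"claw":-1},{"slide":[0,0,-4],"angular":[0,0,0],"claw":1},{"slide":[0,0,0],"angular":[0,0,0],"claw":1},{"slide":[0,0,0],"angular":[0,0,0],"claw":1}]' | egrep 'tcp|^force:'
python3 - <<'E'
from h import *
print(onz('scene',(392,231.5),0.0), proj('scene',(.45,.1806,0)))
s=viewer.snapshot('scene');cv2.imwrite('pics/scene5.png',s)
st()
E
```

```text
tcp_pos: [0.4515, 0.1809, 0.0536]
force: [-0.4, 0.2, -1.0]
[0.45414154 0.18836701 0.        ] [389.5694173  229.94612191]
t 7.87 tcp [0.4502 0.1806 0.0523] rot [[-0.078, 0.997, 0.002], [0.997, 0.078, 0.0], [0.0, 0.002, -1.0]] gap 0.512 F [ 0.6 -0.6  0.2] g 0.0 q [ 0.15  0.59  1.91 -0.    0.64  0.07]
```

```bash
python3 -m creep '[{"slide":[3,-2.7,0],"angular":[0,0,0],"claw":1},{"slide":[3.4,-2.7,0],"angular":[0,0,0],"claw":1},{"slide":[3,-2.7,0],"angular":[0,0,0],"claw":1},{"slide":[0,0,0],"angular":[0,0,0],"claw":1},{"slide":[0,0,2.5],"angular":[0,0,0],"claw":1},{"slide":[0,0,2],"angular":[0,0,0],"claw":1},{"slide":[0,0,1.4],"angular":[0,0,0],"claw":1},{"slide":[0,0,1],"angular":[0,0,0],"claw":1},{"slide":[0,0,0],"angular":[0,0,0],"claw":1}]' 40| egrep 'tcp|^force:'
python3 -m creep '[{"slide":[0,0,0],"angular":[0,0,0],"claw":-1},{"slide":[0,0,0],"angular":[0,0,0],"claw":-1},{"slide":[0,0,0],"angular":[0,0,0],"claw":-1},{"slide":[0,0,0],"angular":[0,0,0],"claw":-1},{"slide":[0,0,0],"angular":[0,0,0],"claw":-1},{"slide":[0,0,0],"angular":[0,0,0],"claw":-1},{"slide":[0,0,0],"angular":[0,0,0],"claw":-1},{"slide":[0,0,0],"angular":[0,0,0],"claw":-1}]' 40
```

```text
tcp_pos: [0.3612, 0.2656, -0.0201]
force: [-0.4, -0.5, 0.0]
t: 9.28
tcp_pos: [0.3635, 0.2668, -0.0168]
tool_rot: [0.679, 0.734, 0.001, 0.0]
force: [0.9, -0.4, 6.4]
finger_gap: 0.186
gripper_force: 40.4
```

```bash
python3 -m creep '[{"slide":[0,0,-2],"angular":[0,0,0],"claw":-1},{"slide":[0,0,-3],"angular":[0,0,0],"claw":-1},{"slide":[0,0,-3],"angular":[0,0,0],"claw":-1},{"slide":[0,0,0],"angular":[0,0,-0.12],"claw":-1},{"slide":[0,0,0],"angular":[0,0,-0.12],"claw":-1},{"slide":[0,0,0],"angular":[0,0,-0.12],"claw":-1},{"slide":[0,0,0],"angular":[0,0,-0.12],"claw":-1},{"slide":[0,0,0],"angular":[0,0,-0.12],"claw":-1},{"slide":[0,0,0],"angular":[0,0,-0.12],"claw":-1},{"slide":[0,0,0],"angular":[0,0,-0.12],"claw":-1}]' 60| egrep 'tcp|force:|gap'
python3 -m creep '[{"slide":[0,0,0],"angular":[0,0,-0.12],"claw":-1},{"slide":[0,0,0],"angular":[0,0,-0.12],"claw":-1},{"slide":[0,0,0],"angular":[0,0,-0.12],"claw":-1},{"slide":[0,0,0],"angular":[0,0,-0.12],"claw":-1},{"slide":[0,0,0],"angular":[0,0,0],"claw":-1}]' 60| egrep 'tcp|force:|gap'
python3 - <<'E'
from h import *
st(); plan((.600,.070,.06),-.171-np.pi/2)
E
```

```text
tcp_pos: [0.3623, 0.2664, 0.0623]
force: [0.2, 0.1, -3.4]
finger_gap: 0.175
gripper_force: 59.4
tcp_pos: [0.3624, 0.2664, 0.0622]
force: [0.7, 0.5, -2.4]
finger_gap: 0.179
gripper_force: 59.4
t 10.53 tcp [0.3624 0.2664 0.0622] rot [[-0.985, 0.17, -0.001], [0.17, 0.985, -0.0], [0.001, -0.001, -1.0]] gap 0.179 F [ 0.7  0.5 -2.4] g 59.4 q [ 0.38  0.55  1.99 -0.    0.61 -1.02]
turn [-0.001 -0.001  0.   ] rows>= 1 then slide cm [-26.76 -15.31   0.22]
```

```bash
python3 -m creep '[{"slide":[-2,-3.1,0],"angular":[0,0,0],"claw":-1},{"slide":[-2,-3.1,0],"angular":[0,0,0],"claw":-1},{"slide":[-2,-3.1,0],"angular":[0,0,0],"claw":-1},{"slide":[-2,-3.0,0],"angular":[0,0,0],"claw":-1},{"slide":[-2,-3.0,0],"angular":[0,0,0],"claw":-1},{"slide":[-3.4,0,0],"angular":[0,0,0],"claw":-1},{"slide":[-3.4,0,0],"angular":[0,0,0],"claw":-1},{"slide":[-3.4,0,0],"angular":[0,0,0],"claw":-1},{"slide":[-3.4,0,0],"angular":[0,0,0],"claw":-1},{"slide":[-3.2,0,0],"angular":[0,0,0],"claw":-1}]' 60| egrep 'tcp|force:|gap'
python3 -m creep '[{"slide":[0,0,0],"angular":[0,0,0],"claw":-1},{"slide":[0,0,0],"angular":[0,0,0],"claw":-1}]' | egrep 'tcp|force:|gap'
python3 - <<'E'
from h import *
st(); 
I={n:viewer.snapshot(n) for n in('scene','top')}
for n in I: cv2.imwrite(f'pics/{n}6.png',I[n])
cv2.imwrite('pics/c6.png',np.hstack([cv2.resize(I['scene'][200:320,310:470],(400,300),interpolation=cv2.INTER_CUBIC),cv2.resize(I['top'][170:290,200:360],(400,300),interpolation=cv2.INTER_CUBIC)]))
E
```

```text
tcp_pos: [0.6019, 0.0692, 0.0622]
force: [0.8, -0.5, -2.8]
finger_gap: 0.177
gripper_force: 59.8
tcp_pos: [0.6021, 0.0692, 0.062]
force: [-1.1, 0.4, -2.9]
finger_gap: 0.175
gripper_force: 59.8
t 11.53 tcp [0.6021 0.0692 0.062 ] rot [[-0.984, 0.175, 0.001], [0.175, 0.984, -0.0], [-0.001, 0.0, -1.0]] gap 0.175 F [-1.1  0.4 -2.9] g 59.8 q [-0.07  0.68  1.59  0.    0.86 -1.46]
```

View pics/c6.png

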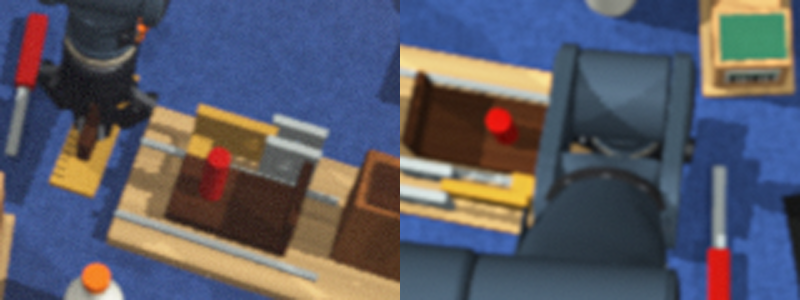

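SE is held level above the bench left of the jig end, at (85,160) in the scene crop, parallel to the board. Lowering it, then pushing it flush.

```bash
python3 -m creep '[{"slide":[0,0,3],"angular":[0,0,0],"claw":-1},{"slide":[0,0,2.5],"angular":[0,0,0],"claw":-1},{"slide":[0,0,1.5],"angular":[0,0,0],"claw":-1},{"slide":[0,0,0.5],"angular":[0,0,0],"claw":-1},{"slide":[0,0,0],"angular":[0,0,0],"claw":-1}]' | egrep 'tcp|^force:|gap'
python3 -m creep '[{"slide":[0,0,0.2],"angular":[0,0,0],"claw":-1},{"slide":[0,0,0],"angular":[0,0,0],"claw":-1}]' | egrep 'tcp|^force:'
python3 -m creep '[{"slide":[0,0.5,0],"angular":[0,0,0],"claw":-1},{"slide":[0,0,0],"angular":[0,0,0],"claw":-1}]' | egrep 'tcp|^force:'
```

```text
tcp_pos: [0.5977, 0.0704, -0.014]
force: [-0.1, 0.9, -2.8]
finger_gap: 0.185
tcp_pos: [0.601, 0.07, -0.0136]
force: [-0.4, 1.1, -2.8]
tcp_pos: [0.6024, 0.0755, -0.0133]
force: [0.8, 0.7, -2.4]
```

```bash
python3 -m creep '[{"slide":[0,0,0.2],"angular":[0,0,0],"claw":-1},{"slide":[0,0,0],"angular":[0,0,0],"claw":-1}]' | egrep 'tcp|^force:'
python3 -m creep '[{"slide":[0,0,0.1],"angular":[0,0,0],"claw":-1},{"slide":[0,0,0],"angular":[0,0,0],"claw":-1}]' | egrep 'tcp|^force:'
python3 -m creep '[{"slide":[0,0.5,0],"angular":[0,0,0],"claw":-1},{"slide":[0,0,0],"angular":[0,0,0],"claw":-1}]' | egrep 'tcp|^force:'
python3 -m creep '[{"slide":[0,0.3,0],"angular":[0,0,0],"claw":-1},{"slide":[0,0,0],"angular":[0,0,0],"claw":-1}]' | egrep 'tcp|^force:'
```

```text
tcp_pos: [0.6016, 0.0749, -0.0162]
force: [0.3, 0.2, -2.7]
tcp_pos: [0.6016, 0.0749, -0.0167]
force: [-1.2, 0.5, 3.2]
tcp_pos: [0.603, 0.0796, -0.0167]
force: [-0.5, -2.9, 4.7]
tcp_pos: [0.6036, 0.0822, -0.0167]
force: [-1.1, -2.9, 6.1]
```

```bash
python3 -m creep '[{"slide":[0,0.3,0],"angular":[0,0,0],"claw":-1},{"slide":[0,0,0],"angular":[0,0,0],"claw":-1}]' | egrep 'tcp|^force:'
python3 -m creep '[{"slide":[0,0.3,0],"angular":[0,0,0],"claw":-1},{"slide":[0,0,0],"angular":[0,0,0],"claw":-1}]' | egrep 'tcp|^force:'
python3 -m creep '[{"slide":[0,0.2,0],"angular":[0,0,0],"claw":-1},{"slide":[0,0,0],"angular":[0,0,0],"claw":-1}]' | egrep 'tcp|^force:'
python3 -m creep '[{"slide":[0,0.2,0],"angular":[0,0,0],"claw":-1},{"slide":[0,0,0],"angular":[0,0,0],"claw":-1}]' | egrep 'tcp|^force:'
```

```text
tcp_pos: [0.6042, 0.0851, -0.0167]
force: [-0.3, -3.9, 5.5]
tcp_pos: [0.6048, 0.088, -0.0168]
force: [-0.7, -3.3, 5.1]
tcp_pos: [0.6052, 0.0899, -0.0167]
force: [-1.8, -3.8, 6.1]
tcp_pos: [0.6053, 0.0908, -0.0167]
force: [-1.4, -7.9, 5.6]
```

```bash
python3 -m creep '[{"slide":[0,0.2,0],"angular":[0,0,0],"claw":-1},{"slide":[0,0,0],"angular":[0,0,0],"claw":-1}]' | egrep 'tcp|rot|^force:'
python3 -m creep '[{"slide":[0,0.1,0],"angular":[0,0,0],"claw":-1},{"slide":[0,0,0],"angular":[0,0,0],"claw":-1}]' | egrep 'tcp|rot|^force:'
python3 - <<'E'
from h import *
print(manip.sense()['ft_torque'].round(2)); s=viewer.snapshot('scene'); cv2.imwrite('pics/scene7.png',s); cv2.imwrite('pics/c7.png',cv2.resize(s[200:320,310:470],(800,600),interpolation=cv2.INTER_CUBIC))
E
```

```text
tcp_pos: [0.6053, 0.0908, -0.0166]
tool_rot: [0.085, 0.996, -0.003, 0.0]
force: [-3.4, -13.7, 7.7]
tcp_pos: [0.6053, 0.0908, -0.0166]
tool_rot: [0.085, 0.996, -0.003, 0.0]
force: [-2.5, -16.6, 7.7]
[-2.67  0.5   0.01]
```

View pics/c7.png

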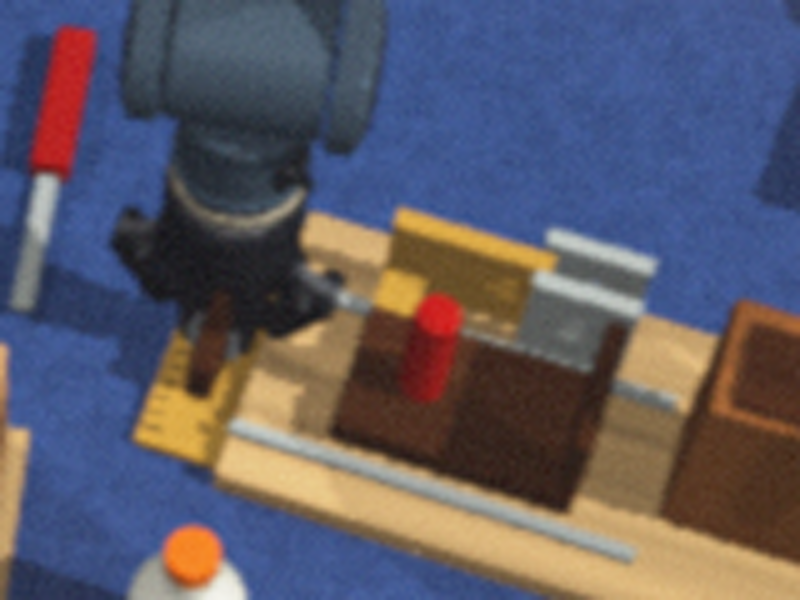

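The picture shows the straightedge touching the board end at (215,460)-(260,340). I ease off, open slightly and lift.

```bash
python3 -m creep '[{"slide":[0,-0.3,0],"angular":[0,0,0],"claw":-1},{"slide":[0,0,0],"angular":[0,0,0],"claw":-1}]' | egrep 'tcp|rot|^force:'
python3 -m creep '[{"slide":[0,0,0],"angular":[0,0,0],"claw":-0.52},{"slide":[0,0,0],"angular":[0,0,0],"claw":-0.52},{"slide":[0,0,-0.2],"angular":[0,0,0],"claw":-0.52},{"slide":[0,0,-0.5],"angular":[0,0,0],"claw":-0.52}]' | egrep 'tcp|gap|^force:'
python3 -m creep '[{"slide":[0,0,-1],"angular":[0,0,0],"claw":-0.52},{"slide":[0,0,-2],"angular":[0,0,0],"claw":-0.5},{"slide":[0,0,-3],"angular":[0,0,0],"claw":-0.5},{"slide":[0,0,-3.5],"angular":[0,0,0],"claw":-1},{"slide":[0,0,-3.5],"angular":[0,0,0],"claw":-1},{"slide":[0,0,0],"angular":[0,0,0],"claw":-1}]' | egrep 'tcp|gap|^force:'
```

```text
tcp_pos: [0.6053, 0.0908, -0.0167]
tool_rot: [0.086, 0.996, -0.001, 0.001]
force: [-1.1, -5.7, 5.3]
tcp_pos: [0.6038, 0.0931, -0.0112]
force: [0.1, -0.2, -0.3]
finger_gap: 0.242
tcp_pos: [0.61, 0.0929, 0.1277]
force: [0.3, -0.0, 0.1]
finger_gap: -0.001
```

```bash
python3 - <<'E'
from h import *
st(); plan((.624,.1374,.1277),-.1705-np.pi/2)
s=viewer.snapshot('scene'); cv2.imwrite('pics/scene8.png',s)
E
```

```text
t 15.1 tcp [0.61   0.0929 0.1277] rot [[-0.985, 0.171, 0.015], [0.171, 0.985, -0.0], [-0.015, 0.002, -1.0]] gap -0.001 F [ 0.3 -0.   0.1] g 0.0 q [-0.03  0.6   1.53  0.    0.99 -1.43]
turn [ 0.002  0.015 -0.002] rows>= 1 then slide cm [-0.62  4.62  0.  ]
```

```bash
python3 -m creep '[{"slide":[-0.3,2.3,0],"angular":[0,0,0],"claw":-1},{"slide":[-0.3,2.3,0],"angular":[0,0,0],"claw":-1},{"slide":[0,0,0],"angular":[0,0,0],"claw":-1},{"slide":[0,0,3],"angular":[0,0,0],"claw":-1},{"slide":[0,0,3],"angular":[0,0,0],"claw":-1},{"slide":[0,0,2.5],"angular":[0,0,0],"claw":-1},{"slide":[0,0,0],"angular":[0,0,0],"claw":-1}]' | egrep 'tcp|gap|^force:'
python3 -m creep '[{"slide":[0,1,0],"angular":[0,0,0],"claw":-1},{"slide":[0,1,0],"angular":[0,0,0],"claw":-1},{"slide":[0,0.5,0],"angular":[0,0,0],"claw":-1},{"slide":[0,0.5,0],"angular":[0,0,0],"claw":-1}]' | egrep 'tcp|gap|^force:'
python3 -m creep '[{"slide":[0,1,0],"angular":[0,0,0],"claw":-1},{"slide":[0,1,0],"angular":[0,0,0],"claw":-1},{"slide":[0,1,0],"angular":[0,0,0],"claw":-1},{"slide":[0,0.5,0],"angular":[0,0,0],"claw":-1},{"slide":[0,0.5,0],"angular":[0,0,0],"claw":-1}]' | egrep 'tcp|gap|^force:'
```

```text
tcp_pos: [0.6129, 0.1364, 0.0287]
force: [0.5, -0.2, -0.7]
finger_gap: -0.001
tcp_pos: [0.6241, 0.1671, 0.0367]
force: [-3.9, -3.3, 5.3]
finger_gap: -0.0
tcp_pos: [0.6295, 0.2005, 0.0383]
force: [-11.4, -34.7, 23.1]
finger_gap: -0.006
```

```bash
python3 - <<'E'
from h import *
I={n:viewer.snapshot(n) for n in('scene','top')}
st();print(manip.sense()['ft_torque'].round(2))
cv2.imwrite('pics/c8.png',np.hstack([cv2.resize(I['scene'][220:320,350:490],(420,300),interpolation=cv2.INTER_CUBIC),cv2.resize(I['top'][170:270,160:290],(380,300),interpolation=cv2.INTER_CUBIC)]))
E
```

```text
t 16.58 tcp [0.6295 0.2011 0.0387] rot [[-0.986, 0.168, -0.002], [0.168, 0.986, -0.008], [0.001, -0.009, -1.0]] gap 0.0 F [ -9.8 -18.1  20.3] g 0.0 q [ 0.14  0.77  1.45 -0.01  0.92 -1.25]
[-1.39  1.28  0.42]
```

View pics/c8.png

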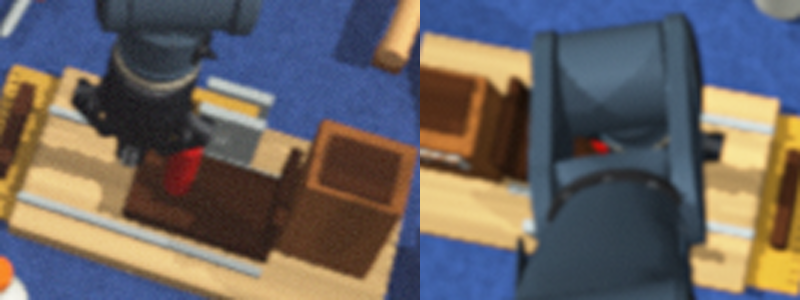

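The picture shows the gripper's knuckle at (205,130), not the fingertip, bearing on the post, so I back off and push higher up the post.

```bash
python3 -m creep '[{"slide":[0,-1.5,0],"angular":[0,0,0],"claw":-1},{"slide":[0,-1.5,0],"angular":[0,0,0],"claw":-1},{"slide":[0,0,-2],"angular":[0,0,0],"claw":-1},{"slide":[0,0,-1],"angular":[0,0,0],"claw":-1},{"slide":[0,0,0],"angular":[0,0,0],"claw":-1},{"slide":[0,0,0],"angular":[0,0,0],"claw":-1}]' | egrep 'tcp|gap|^force:'
python3 -m creep '[{"slide":[0,1,0],"angular":[0,0,0],"claw":-1},{"slide":[0,1,0],"angular":[0,0,0],"claw":-1},{"slide":[0,0.5,0],"angular":[0,0,0],"claw":-1},{"slide":[0,0.5,0],"angular":[0,0,0],"claw":-1},{"slide":[0,0.5,0],"angular":[0,0,0],"claw":-1},{"slide":[0,0,0],"angular":[0,0,0],"claw":-1}]' | egrep 'tcp|gap|^force:'
python3 -m creep '[{"slide":[0,0.5,0],"angular":[0,0,0],"claw":-1},{"slide":[0,0.5,0],"angular":[0,0,0],"claw":-1},{"slide":[0,0,0],"angular":[0,0,0],"claw":-1}]' | egrep 'tcp|gap|^force:'
```

```text
tcp_pos: [0.6265, 0.1767, 0.0656]
force: [0.2, -0.3, 0.0]
finger_gap: -0.002
tcp_pos: [0.6313, 0.2121, 0.0641]
force: [-0.1, 0.6, 1.2]
finger_gap: -0.002
tcp_pos: [0.6331, 0.2209, 0.0644]
force: [0.3, 0.2, -0.8]
finger_gap: -0.004
```

```bash
python3 -m creep '[{"slide":[0,0.3,0],"angular":[0,0,0],"claw":-1},{"slide":[0,0.3,0],"angular":[0,0,0],"claw":-1},{"slide":[0,0,0],"angular":[0,0,0],"claw":-1}]' | egrep 'tcp|^force:'
python3 -m creep '[{"slide":[0,0.3,0],"angular":[0,0,0],"claw":-1},{"slide":[0,0,0],"angular":[0,0,0],"claw":-1}]' | egrep 'tcp|^force:'
python3 -m creep '[{"slide":[0,0.3,0],"angular":[0,0,0],"claw":-1},{"slide":[0,0,0],"angular":[0,0,0],"claw":-1}]' | egrep 'tcp|^force:'
```

```text
tcp_pos: [0.633, 0.221, 0.0645]
force: [-2.9, -13.6, 3.3]
tcp_pos: [0.6329, 0.2209, 0.0645]
force: [-2.9, -21.6, 5.7]
tcp_pos: [0.6328, 0.2208, 0.0646]
force: [-3.9, -27.8, 7.6]
```

Hard stop met exactly at the expected home position. Retract and look at the pin.

```bash
python3 -m creep '[{"slide":[0,-2,0],"angular":[0,0,0],"claw":-1},{"slide":[0,-1,-3],"angular":[0,0,0],"claw":1},{"slide":[0,0,-4],"angular":[0,0,0],"claw":1},{"slide":[0,0,-4],"angular":[0,0,0],"claw":1},{"slide":[3.5,0,0],"angular":[0,0,0],"claw":1},{"slide":[3.5,1,0],"angular":[0,0,0],"claw":1},{"slide":[3.5,2,0],"angular":[0,0,0],"claw":1},{"slide":[3.5,2,0],"angular":[0,0,0],"claw":1},{"slide":[3.5,3,0],"angular":[0,0,0],"claw":1},{"slide":[3.5,3,0],"angular":[0,0,0],"claw":1}]' | egrep 'tcp|gap|^force:'
cat > m2.py <<'E'
from h import *
I={n:viewer.snapshot(n) for n in('scene','top')}
for n in I: cv2.imwrite(f'pics/{n}9.png',I[n])
st()
C={}
for k,box,zt in(('scene',(335,190,390,245),.014),('top',(255,265,320,330),.014)):
    o=mask(I[k],(3,150,90),(16,255,255),box); s=mask(I[k],(0,0,120),(180,95,255),box)
    oc=np.argwhere(cv2.morphologyEx(o,cv2.MORPH_CLOSE,np.ones((5,5)))>0)[:,::-1]; C[k]=oc.mean(0)
    sc=np.argwhere(s>0)[:,::-1]; print(k,'handle px',C[k],len(oc),'shaft px',sc.mean(0) if len(sc) else None,len(sc))
    a=np.array([onz(k,p,.014)[:2] for p in oc]); a0=a.mean(0); w,v=np.linalg.eigh(np.cov((a-a0).T)); d=v[:,1]*np.sign(v[0,1]); print('  handle ctr',a0.round(4),'yaw',np.arctan2(d[1],d[0]).round(3),'ext',((a-a0)@d).min().round(4),((a-a0)@d).max().round(4))
    if len(sc)>5:
        b=np.array([onz(k,p,.014)[:2] for p in sc]); e=b.mean(0)-a0; print('  shaft',b.mean(0).round(4),'yaw ctr-ctr',np.arctan2(e[1],e[0]).round(3),'dist',np.linalg.norm(e).round(4), 'max along',((b-a0)@d).max().round(4))
print('tri handle',tri(C['scene'],C['top']))
B={n:bl(I[n]) for n in I}
print('jig top',fitrect(B,np.array([.6363,.279,-.1705]),(-.095,.085,-.165,.175),{'top':(0,.02,.02,0)},cams=('top',),skip=(('top',0),)))
for n in('scene','top'):
    print(n,'SE',fitrect(B,np.array([.603,.092,-.1705]),(-.08,.08,-.025,.025),{n:(.004,.004,.008,.004)},cams=(n,),skip=((n,2),),w=3))
E
python3 m2.py
```

```text
tcp_pos: [0.4462, 0.3411, 0.175]
force: [0.7, 0.5, 0.2]
finger_gap: 0.998
t 19.35 tcp [0.4426 0.3442 0.1748] rot [[-0.986, 0.166, -0.003], [0.166, 0.986, 0.001], [0.003, 0.001, -1.0]] gap 1.0 F [0.  0.3 0.9] g 0.0 q [ 0.46  0.47  1.62  0.    1.05 -0.95]
scene handle px [363.91397849 208.24731183] 186 shaft px [359.87586207 225.68275862] 145
  handle ctr [0.3956 0.0948] yaw -0.263 ext -0.0353 0.037
  shaft [0.459  0.0912] yaw ctr-ctr -0.056 dist 0.0635 max along 0.1262
top handle px [282.85477178 309.38589212] 241 shaft px [285.65895954 285.74566474] 173
  handle ctr [0.4013 0.0948] yaw -0.315 ext -0.0292 0.0298
  shaft [0.4649 0.0886] yaw ctr-ctr -0.097 dist 0.0638 max along 0.114
tri handle (array([0.40098003, 0.09467344, 0.02182392]), np.float64(0.0004982254034949803))
jig top (array([ 0.63787232,  0.28801042, -0.16819463]), [np.float64(0.3), np.float64(0.6), np.float64(-0.0)])
scene SE (array([ 0.59309512,  0.09166524, -0.17697352]), [np.float64(0.0), np.float64(1.6), np.float64(-1.7)])
top SE (array([ 0.59778553,  0.09180657, -0.1715984 ]), [np.float64(-0.0), np.float64(1.4), np.float64(-1.4)])
```

```bash
python3 - <<'E'
from h import *
t=cv2.imread('pics/top9.png'); s=mask(t,(0,0,135),(180,80,255),(275,270,305,300)); c=np.argwhere(s>0)[:,::-1]
a=np.array([onz('top',p,.014)[:2] for p in c]); a0=a.mean(0); w,v=np.linalg.eigh(np.cov((a-a0).T)); d=v[:,1]*np.sign(v[0,1]); e=a0-[.4013,.0948]
print(len(c),a0,'yaw',np.arctan2(d[1],d[0]),'c-c',np.arctan2(e[1],e[0]),np.linalg.norm(e))
plan((.408,.0925,.09),-.32+np.pi/2)
E
```

```text
107 [0.4587802  0.07633867] yaw -0.3388755454099332 c-c -0.3107704388624886 0.060372130465104534
turn [ 0.001 -0.003  0.153] rows>= 2 then slide cm [ -4.63 -24.98   8.48]
```

```bash
python3 -m creep '[{"slide":[0,0,0],"angular":[0,0,0.077],"claw":1},{"slide":[0,0,0],"angular":[0,0,0.077],"claw":1},{"slide":[-0.6,-3.1,0],"angular":[0,0,0],"claw":1},{"slide":[-0.6,-3.1,0],"angular":[0,0,0],"claw":1},{"slide":[-0.6,-3.1,0],"angular":[0,0,0],"claw":1},{"slide":[-0.6,-3.1,0],"angular":[0,0,0],"claw":1},{"slide":[-0.6,-3.1,0],"angular":[0,0,0],"claw":1},{"slide":[-0.6,-3.1,2],"angular":[0,0,0],"claw":1},{"slide":[-0.5,-3.2,3],"angular":[0,0,0],"claw":1},{"slide":[-0.5,-3.2,3],"angular":[0,0,0],"claw":1}]' 40 >/dev/null
python3 -m creep '[{"slide":[0,0,0],"angular":[0,0,0],"claw":1},{"slide":[0,0,0],"angular":[0,0,0],"claw":1},{"slide":[0,0,0],"angular":[0,0,0],"claw":1}]' 40 >/dev/null
python3 - <<'E'
from h import *
st(); plan((.408,.0925,-.026),-.32+np.pi/2)
s=viewer.snapshot('scene'); cv2.imwrite('pics/s10.png',s)
o=mask(s,(3,150,90),(16,255,255),(335,190,390,245)); print(centr(o))
E
```

```text
t 20.43 tcp [0.4127 0.0922 0.0983] rot [[-0.947, 0.322, 0.001], [0.322, 0.947, 0.0], [-0.001, 0.001, -1.0]] gap 1.002 F [-0.7  0.3 -0.4] g 0.0 q [-0.05  0.45  2.03  0.    0.67 -1.29]
turn [ 0.001  0.001 -0.008] rows>= 1 then slide cm [ 0.46 -0.12 12.43]
[364.02645503 208.1005291 ]
```

```bash
python3 -m creep '[{"slide":[0.4,-0.1,3],"angular":[0,0,0],"claw":1},{"slide":[0,0,3],"angular":[0,0,0],"claw":1},{"slide":[0,0,3],"angular":[0,0,0],"claw":1},{"slide":[0,0,2],"angular":[0,0,0],"claw":1},{"slide":[0,0,1.4],"angular":[0,0,0],"claw":1},{"slide":[0,0,0],"angular":[0,0,0],"claw":1},{"slide":[0,0,0],"angular":[0,0,0],"claw":1}]' 40 |egrep 'tcp|^force'
python3 -m creep '[{"slide":[0,0,0],"angular":[0,0,0],"claw":-1},{"slide":[0,0,0],"angular":[0,0,0],"claw":-1},{"slide":[0,0,0],"angular":[0,0,0],"claw":-1},{"slide":[0,0,0],"angular":[0,0,0],"claw":-1},{"slide":[0,0,0],"angular":[0,0,0],"claw":-1},{"slide":[0,0,0],"angular":[0,0,0],"claw":-1},{"slide":[0,0,0],"angular":[0,0,0],"claw":-1}]' 60
```

```text
tcp_pos: [0.4083, 0.0938, -0.0259]
force: [-0.6, -0.6, -0.0]
t: 21.65
tcp_pos: [0.408, 0.0928, -0.0252]
tool_rot: [0.163, 0.987, 0.0, 0.001]
force: [0.6, 0.7, 8.2]
finger_gap: 0.341
gripper_force: 59.6
```

```bash
python3 -m creep '[{"slide":[0,0,-2],"angular":[0,0,0],"claw":-1},{"slide":[0,0,-3],"angular":[0,0,0],"claw":-1},{"slide":[0,0,-3],"angular":[0,0,0],"claw":-1},{"slide":[0,0,0],"angular":[0,0,-0.08],"claw":-1},{"slide":[0,0,0],"angular":[0,0,-0.077],"claw":-1},{"slide":[0,0,0],"angular":[0,0,0],"claw":-1},{"slide":[0,0,0],"angular":[0,0,0],"claw":-1}]' 60|egrep 'tcp|force|gap'
python3 - <<'E'
from h import *
s=viewer.snapshot('scene'); cv2.imwrite('pics/s11.png',s)
st(); plan((.4391,.3126,.04),-.1705+np.pi/2)
E
```

```text
tcp_pos: [0.4072, 0.0928, 0.0541]
force: [0.0, 0.2, -0.8]
finger_gap: 0.34
gripper_force: 59.8
t 22.28 tcp [0.4071 0.0928 0.0538] rot [[-0.985, 0.171, -0.001], [0.171, 0.985, 0.0], [0.001, -0.0, -1.0]] gap 0.335 F [-0.4  1.5 -0.9] g 59.8 q [-0.05  0.54  2.07  0.    0.53 -1.44]
turn [-0.    -0.001 -0.001] rows>= 1 then slide cm [ 0.58 22.21  1.38]
```

```bash
python3 -m creep '[{"slide":[0,3.2,0],"angular":[0,0,0],"claw":-1},{"slide":[0,3.2,0],"angular":[0,0,0],"claw":-1},{"slide":[0,3.2,0],"angular":[0,0,0],"claw":-1},{"slide":[0.2,3.2,0],"angular":[0,0,0],"claw":-1},{"slide":[0.2,3.2,0],"angular":[0,0,0],"claw":-1},{"slide":[0.2,3.2,0.5],"angular":[0,0,0],"claw":-1},{"slide":[0,3,0.9],"angular":[0,0,0],"claw":-1},{"slide":[0,0,1],"angular":[0,0,0],"claw":-1},{"slide":[0,0,0.9],"angular":[0,0,0],"claw":-1},{"slide":[0,0,0],"angular":[0,0,0],"claw":-1}]' 60|egrep 'tcp|force|gap'
python3 -m creep '[{"slide":[0,0,0],"angular":[0,0,0],"claw":-1},{"slide":[0,0,0],"angular":[0,0,0],"claw":-1}]' |egrep 'force|gap'
python3 - <<'E'
from h import *
I={n:viewer.snapshot(n) for n in('scene','top')}
for n in I: cv2.imwrite(f'pics/{n}12.png',I[n])
st(); plan((.4391,.3126,.0208),-.1705+np.pi/2)
cv2.imwrite('pics/c12.png',np.hstack([cv2.resize(I['scene'][190:280,370:490],(400,300),interpolation=cv2.INTER_CUBIC),cv2.resize(I['top'][200:290,150:270],(400,300),interpolation=cv2.INTER_CUBIC)]))
E
```

```text
tcp_pos: [0.4364, 0.3113, 0.0184]
force: [-0.8, 0.2, -1.3]
finger_gap: 0.338
gripper_force: 59.9
force: [0.4, -0.1, -1.5]
finger_gap: 0.338
gripper_force: 59.9
t 23.38 tcp [0.4393 0.3117 0.0213] rot [[-0.985, 0.171, 0.0], [0.171, 0.985, -0.0], [-0.0, 0.0, -1.0]] gap 0.342 F [ 1.1  0.5 -1.7] g 59.9 q [ 0.41  0.69  1.78 -0.    0.67 -0.99]
turn [ 0.     0.    -0.001] rows>= 1 then slide cm [0.03 0.09 0.05]
```

View pics/c12.png

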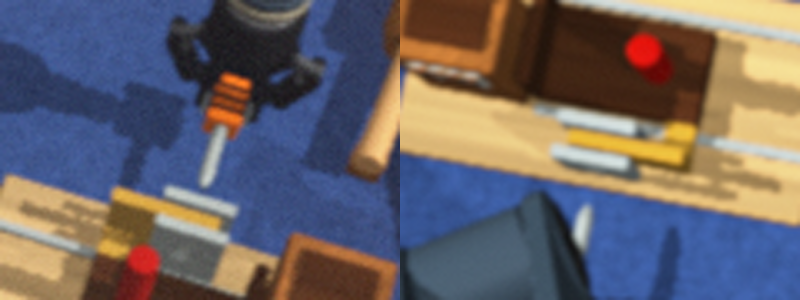

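The pin is held level in front of the clevis, with the tip at top-crop (587,207) and the front cheek centred at about (593,158). I check the alignment numerically.

```bash
python3 - <<'E'
from h import *
e=np.array([.9855,-.1697]);n=np.array([.1697,.9855])
t=cv2.imread('pics/top12.png')
def jig(p): return p[:2]@e-.5797, p[:2]@n-.3825
for nm,box,z in(('front cheek top',(192,240,224,252),.095),('shaft',(200,258,212,280),.06)):
    m=mask(t,(0,0,140),(180,75,255),box); c=big(m); pts=c[:,0]
    q=np.array([jig(onz('top',p,z)) for p in np.argwhere(m>0)[:,::-1]]); print(nm,len(q),'jig mean',q.mean(0).round(4),'min',q.min(0).round(4),'max',q.max(0).round(4))
s=cv2.imread('pics/scene12.png')
for nm,box,z in(('shaft',(425,225,445,248),.06),):
    m=mask(s,(0,0,130),(180,75,255),box); q=np.array([jig(onz('scene',p,z)) for p in np.argwhere(m>0)[:,::-1]]); print('scene',nm,len(q),q.mean(0).round(4),q.min(0).round(4),q.max(0).round(4))
m=mask(t,(0,200,120),(6,255,255),(200,195,250,232)); print('post',jig(onz('top',centr(m),.11)))
E
```

```text
front cheek top 118 jig mean [-0.0797 -0.0005] min [-0.0885 -0.031 ] max [-0.0576  0.0306]
shaft 52 jig mean [-0.1316 -0.0004] min [-0.1463 -0.0065] max [-0.1169  0.0065]
scene shaft 81 [-0.1494 -0.0004] [-0.1821 -0.0142] [-0.1091  0.006 ]
post (np.float64(0.006766326900799369), np.float64(-0.027518814063118402))
```

```bash
python3 -m creep '[{"slide":[-1,0,0],"angular":[0,0,0],"claw":-1},{"slide":[-1,0,0],"angular":[0,0,0],"claw":-1},{"slide":[-0.8,0,0],"angular":[0,0,0],"claw":-1},{"slide":[0,0,0],"angular":[0,0,0],"claw":-1}]' |egrep 'tcp|^force'
python3 -m creep '[{"slide":[-0.5,0,0],"angular":[0,0,0],"claw":-1},{"slide":[-0.5,0,0],"angular":[0,0,0],"claw":-1},{"slide":[0,0,0],"angular":[0,0,0],"claw":-1}]' |egrep 'tcp|^force'
python3 -m creep '[{"slide":[-0.5,0,0],"angular":[0,0,0],"claw":-1},{"slide":[-0.3,0,0],"angular":[0,0,0],"claw":-1},{"slide":[0,0,0],"angular":[0,0,0],"claw":-1}]' |egrep 'tcp|^force'
```

```text
tcp_pos: [0.4706, 0.3079, 0.0215]
force: [-0.5, 0.2, -0.9]
tcp_pos: [0.4779, 0.3062, 0.021]
force: [1.0, -0.3, -1.2]
tcp_pos: [0.4853, 0.3049, 0.0209]
force: [0.3, -1.2, -0.3]
```

```bash
python3 -m creep '[{"slide":[-0.5,0,0],"angular":[0,0,0],"claw":-1},{"slide":[-0.5,0,0],"angular":[0,0,0],"claw":-1},{"slide":[0,0,0],"angular":[0,0,0],"claw":-1}]' |egrep 'tcp|^force'
python3 -m creep '[{"slide":[-0.5,0,0],"angular":[0,0,0],"claw":-1},{"slide":[-0.5,0,0],"angular":[0,0,0],"claw":-1},{"slide":[0,0,0],"angular":[0,0,0],"claw":-1}]' |egrep 'tcp|^force'
python3 -m creep '[{"slide":[-0.5,0,0],"angular":[0,0,0],"claw":-1},{"slide":[-0.5,0,0],"angular":[0,0,0],"claw":-1},{"slide":[0,0,0],"angular":[0,0,0],"claw":-1}]' |egrep 'tcp|^force'
python3 -m creep '[{"slide":[-0.5,0,0],"angular":[0,0,0],"claw":-1},{"slide":[-0.5,0,0],"angular":[0,0,0],"claw":-1},{"slide":[0,0,0],"angular":[0,0,0],"claw":-1}]' |egrep 'tcp|^force'
```

```text
tcp_pos: [0.4959, 0.3033, 0.021]
force: [0.8, 0.4, -1.1]
tcp_pos: [0.5058, 0.3015, 0.021]
force: [-0.6, 1.1, -1.6]
tcp_pos: [0.5156, 0.2998, 0.021]
force: [0.6, -0.1, -1.8]
tcp_pos: [0.5255, 0.2981, 0.021]
force: [-0.1, -0.3, -1.6]
```

```bash
python3 -m creep '[{"slide":[-0.4,0,0],"angular":[0,0,0],"claw":-1},{"slide":[0,0,0],"angular":[0,0,0],"claw":-1},{"slide":[0,0,0],"angular":[0,0,0],"claw":-1}]' |egrep 'tcp|^force'
python3 -m creep '[{"slide":[-0.2,0,0],"angular":[0,0,0],"claw":-1},{"slide":[0,0,0],"angular":[0,0,0],"claw":-1}]' |egrep 'tcp|^force'
python3 -m creep '[{"slide":[-0.2,0,0],"angular":[0,0,0],"claw":-1},{"slide":[0,0,0],"angular":[0,0,0],"claw":-1}]' |egrep 'tcp|^force'
python3 -m creep '[{"slide":[-0.2,0,0],"angular":[0,0,0],"claw":-1},{"slide":[0,0,0],"angular":[0,0,0],"claw":-1}]' |egrep 'tcp|^force'
python3 -m creep '[{"slide":[-0.2,0,0],"angular":[0,0,0],"claw":-1},{"slide":[0,0,0],"angular":[0,0,0],"claw":-1}]' |egrep 'tcp|^force'
```

```text
tcp_pos: [0.5279, 0.2974, 0.0209]
force: [0.7, -0.5, -1.6]
tcp_pos: [0.5293, 0.297, 0.0208]
force: [-1.1, 0.5, -0.8]
tcp_pos: [0.5292, 0.2969, 0.0206]
force: [-3.7, 1.4, 1.2]
tcp_pos: [0.529, 0.2968, 0.0205]
force: [-8.4, 2.8, 2.6]
tcp_pos: [0.5288, 0.2966, 0.0204]
force: [-11.3, 4.5, 4.6]
```

```bash
python3 -m creep '[{"slide":[0.4,0,0],"angular":[0,0,0],"claw":-1},{"slide":[0,0,0],"angular":[0,0,0],"claw":-1},{"slide":[0,0,0],"angular":[0,0,0],"claw":0.4},{"slide":[0,0,0],"angular":[0,0,0],"claw":0.4},{"slide":[0,0,0],"angular":[0,0,0],"claw":0.4},{"slide":[0,0,0],"angular":[0,0,0],"claw":0.4},{"slide":[0,0,-2],"angular":[0,0,0],"claw":0.4},{"slide":[0,0,-3],"angular":[0,0,0],"claw":0.4},{"slide":[0,0,-3],"angular":[0,0,0],"claw":0.4},{"slide":[0,0,-3],"angular":[0,0,0],"claw":0.4}]' |egrep 'tcp|^force|gap'
python3 -m creep '[{"slide":[4,-2,0],"angular":[0,0,0],"claw":1},{"slide":[3,-3,0],"angular":[0,0,0],"claw":1},{"slide":[3,-3,0],"angular":[0,0,0],"claw":1},{"slide":[0,0,0],"angular":[0,0,0],"claw":1}]' |egrep 'tcp|^force|gap'
python3 - <<'E'
from h import *
I={n:viewer.snapshot(n) for n in('scene','top')}
for n in I: cv2.imwrite(f'pics/{n}13.png',I[n])
cv2.imwrite('pics/c13.png',np.hstack([cv2.resize(I['scene'][160:340,160:400],(400,300),interpolation=cv2.INTER_CUBIC),cv2.resize(I['scene'][200:320,350:510],(400,300),interpolation=cv2.INTER_CUBIC)]))
E
```

```text
tcp_pos: [0.5322, 0.2964, 0.132]
force: [0.6, 0.6, -0.4]
finger_gap: 0.698
tcp_pos: [0.4102, 0.2316, 0.1292]
force: [-2.2, 0.0, -0.5]
finger_gap: 1.0
```

View pics/c13.png

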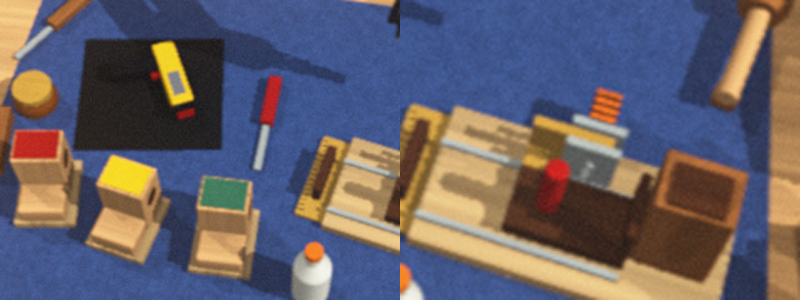

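The crop shows the pin's handle against the clevis and its tip visible behind it at (590,165), the straightedge flush, the jaw home and all blanks standing. Next I measure the blanks, the scanner and the mat.

```bash
cat > m3.py <<'E'
from h import *
import sys
def measure(I,zt=.13):
    for nm,lo,hi,bs,bt in(('red',(0,200,70),(5,255,255),(160,225,215,270),(435,180,495,222)),('yellow',(22,190,90),(34,255,255),(210,245,265,285),(375,165,430,212)),('green',(60,90,40),(85,255,255),(270,255,325,305),(318,165,370,215))):
        u={}
        for k,b in(('scene',bs),('top',bt)):
            m=mask(I[k],lo,hi,b); u[k]=centr(m); c=big(m); h=cv2.convexHull(c)
            q=np.array([onz(k,p,zt)[:2] for p in cv2.boxPoints(cv2.minAreaRect(h))]); P=np.array([onz(k,p,zt)[:2] for p in np.argwhere(m>0)[:,::-1]])
            e1,e2=q[1]-q[0],q[2]-q[1]; l=e1 if np.linalg.norm(e1)>np.linalg.norm(e2) else e2; a=np.arctan2(l[1],l[0]); yaw=(a-np.pi/2+np.pi/2)%np.pi-np.pi/2
            w,v=np.linalg.eigh(np.cov(P.T)); a2=np.arctan2(v[1,1],v[0,1]); y2=(a2)%np.pi-np.pi/2
            print(nm,k,'ctr',P.mean(0).round(4),'n',len(P),'yaw rect',yaw.round(3),'pca',y2.round(3),'size',np.linalg.norm(e1).round(3),np.linalg.norm(e2).round(3))
        print('   tri',tri(u['scene'],u['top']))
if __name__=='__main__':
    I={n:cv2.imread(f'pics/{n}13.png') for n in('scene','top')}
    measure(I)
    for k,b in(('scene',(230,180,280,240)),('top',(370,245,440,320))):
        m=mask(I[k],(20,150,120),(35,255,255),b); P=np.array([onz(k,p,.04)[:2] for p in np.argwhere(cv2.morphologyEx(m,cv2.MORPH_CLOSE,np.ones((9,9)))>0)[:,::-1]]); c=P.mean(0); w,v=np.linalg.eigh(np.cov(P.T)); d=v[:,1]*np.sign(v[0,1]); n=np.array([-d[1],d[0]])
        print('scan',k,c.round(4),'yaw',np.arctan2(d[1],d[0]).round(3),'along',((P-c)@d).min().round(3),((P-c)@d).max().round(3),'across',((P-c)@n).min().round(3),((P-c)@n).max().round(3))
        r=mask(I[k],(0,150,60),(6,255,255),b); q=np.argwhere(r>0)[:,::-1]
        if len(q): Q=np.array([onz(k,p,.03)[:2] for p in q]); print('  red along/across',((Q-c)@d).round(3).min(),((Q-c)@d).round(3).max(),((Q-c)@n).mean().round(3))
    a=onz('top',(408,284),.004)
    print('mat',[onz('top',p,.004)[:2].round(3) for p in cv2.boxPoints(cv2.minAreaRect(big(mask(I['top'],(0,0,0),(180,255,45),(345,225,475,345)))))])
E
python3 m3.py
```

```text
red scene ctr [ 0.6809 -0.3667] n 350 yaw rect 0.177 pca 0.183 size 0.07 0.043
red top ctr [ 0.6856 -0.3657] n 450 yaw rect 0.215 pca 0.173 size 0.067 0.047
   tri (array([ 0.68418336, -0.36424986,  0.13619506]), np.float64(0.0002105054229750242))
yellow scene ctr [ 0.7105 -0.211 ] n 421 yaw rect -0.217 pca -0.185 size 0.05 0.072
yellow top ctr [ 0.7144 -0.2109] n 513 yaw rect -0.17 pca -0.18 size 0.05 0.071
   tri (array([ 0.71308494, -0.20989879,  0.13506452]), np.float64(0.0004334368430699262))
green scene ctr [ 0.7147 -0.0525] n 377 yaw rect 0.037 pca 0.055 size 0.045 0.065
green top ctr [ 0.7184 -0.0528] n 411 yaw rect 0.015 pca 0.055 size 0.062 0.045
   tri (array([ 0.71715431, -0.05220421,  0.13482501]), np.float64(0.0008209026639526847))
scan scene [ 0.4487 -0.2041] yaw 0.51 along -0.072 0.068 across -0.021 0.021
  red along/across -0.02 0.093 -0.012
scan top [ 0.4494 -0.2032] yaw 0.51 along -0.071 0.071 across -0.023 0.023
  red along/across -0.021 0.084 -0.029
mat [array([ 0.568, -0.096]), array([ 0.616, -0.351]), array([ 0.383, -0.386]), array([ 0.338, -0.136])]
```

```bash
python3 - <<'E'
from h import *
st(); plan((.4656,-.1937,.08),.51+np.pi/2)
E
```

```text
t 27.4 tcp [0.4221 0.2355 0.1311] rot [[-0.985, 0.17, -0.001], [0.17, 0.985, -0.0], [0.001, -0.001, -1.0]] gap 1.006 F [0.6 0.1 0.2] g 0.0 q [ 0.28  0.45  1.85 -0.    0.84 -1.12]
turn [-0.    -0.001 -0.681] rows>= 6 then slide cm [ 17.15 -39.59   5.11]
```

```bash
python3 -m creep '[{"slide":[0,0,0],"angular":[0,0,-0.114],"claw":1},{"slide":[0,0,0],"angular":[0,0,-0.114],"claw":1},{"slide":[0,0,0],"angular":[0,0,-0.114],"claw":1},{"slide":[0,0,0],"angular":[0,0,-0.113],"claw":1},{"slide":[0,0,0],"angular":[0,0,-0.113],"claw":1},{"slide":[0,0,0],"angular":[0,0,-0.113],"claw":1},{"slide":[1.4,-3.3,0],"angular":[0,0,0],"claw":1},{"slide":[1.4,-3.3,0],"angular":[0,0,0],"claw":1},{"slide":[1.4,-3.3,0],"angular":[0,0,0],"claw":1},{"slide":[1.4,-3.3,0],"angular":[0,0,0],"claw":1}]' 40 |egrep 'tcp'
python3 -m creep '[{"slide":[1.4,-3.3,0],"angular":[0,0,0],"claw":1},{"slide":[1.4,-3.3,0],"angular":[0,0,0],"claw":1},{"slide":[1.4,-3.3,0],"angular":[0,0,0],"claw":1},{"slide":[1.4,-3.3,0],"angular":[0,0,0],"claw":1},{"slide":[1.4,-3.3,0],"angular":[0,0,0],"claw":1},{"slide":[1.5,-3.3,0],"angular":[0,0,0],"claw":1},{"slide":[1.5,-3.3,0],"angular":[0,0,0],"claw":1},{"slide":[1.5,-3.3,0],"angular":[0,0,0],"claw":1},{"slide":[0,0,0],"angular":[0,0,0],"claw":1},{"slide":[0,0,0],"angular":[0,0,0],"claw":1}]' 40 |egrep 'tcp'
python3 - <<'E'
from h import *
st(); plan((.4656,-.1937,-.0205),.51+np.pi/2)
k='scene'; s=viewer.snapshot(k); cv2.imwrite('pics/s14.png',s)
m=mask(s,(20,150,120),(35,255,255),(230,180,290,240)); print(centr(m), centr(mask(cv2.imread('pics/scene13.png'),(20,150,120),(35,255,255),(230,180,290,240))))
E
```

```text
tcp_pos: [0.4429, 0.0927, 0.1314]
tcp_pos: [0.4709, -0.1963, 0.1312]
t 29.07 tcp [ 0.4709 -0.1963  0.1312] rot [[-0.874, -0.486, 0.004], [-0.486, 0.874, -0.003], [-0.002, -0.004, -1.0]] gap 0.999 F [-0.1  0.1 -0.2] g 0.0 q [-0.61  0.47  1.79  0.    0.87 -2.69]
turn [-0.004  0.002 -0.003] rows>= 1 then slide cm [ 0.34  0.49 15.17]
[262.52154195 201.81179138] [262.50694444 201.90277778]
```

```bash
python3 -m creep '[{"slide":[0.3,0.5,3],"angular":[0,0,0],"claw":1},{"slide":[0,0,3],"angular":[0,0,0],"claw":1},{"slide":[0,0,3],"angular":[0,0,0],"claw":1},{"slide":[0,0,3],"angular":[0,0,0],"claw":1},{"slide":[0,0,2],"angular":[0,0,0],"claw":1},{"slide":[0,0,1.1],"angular":[0,0,0],"claw":1},{"slide":[0,0,0],"angular":[0,0,0],"claw":1},{"slide":[0,0,0],"angular":[0,0,0],"claw":1}]' 40 |egrep 'tcp|^force'
python3 -m creep '[{"slide":[0,0,0],"angular":[0,0,0],"claw":-1},{"slide":[0,0,0],"angular":[0,0,0],"claw":-1},{"slide":[0,0,0],"angular":[0,0,0],"claw":-1},{"slide":[0,0,0],"angular":[0,0,0],"claw":-1},{"slide":[0,0,0],"angular":[0,0,0],"claw":-1},{"slide":[0,0,0],"angular":[0,0,0],"claw":-1},{"slide":[0,0,0],"angular":[0,0,0],"claw":-1}]' 100
python3 - <<'E'
from h import *
st()
E
```

```text
tcp_pos: [0.4636, -0.1888, -0.0201]
force: [-0.2, -0.1, -0.4]
t: 30.37
tcp_pos: [0.4658, -0.1915, -0.0181]
tool_rot: [-0.253, 0.967, -0.003, 0.002]
force: [1.1, -1.8, 9.5]
finger_gap: 0.449
gripper_force: 101.9
t 30.37 tcp [ 0.4658 -0.1915 -0.0181] rot [[-0.872, -0.489, 0.006], [-0.489, 0.872, -0.004], [-0.003, -0.006, -1.0]] gap 0.449 F [ 1.1 -1.8  9.5] g 101.9 q [-0.61  0.74  1.89 -0.    0.5  -2.69]
```

```bash
python3 - <<'E'
from h import *
e=np.array([.9855,-.1697]);n=np.array([.1697,.9855])
def jig(p): return (p[:2]@e-.5797).round(4), (p[:2]@n-.3825).round(4)
t=cv2.imread('pics/top0.png')
m=mask(t,(0,0,110),(180,80,255),(145,215,185,232)); q=np.argwhere(m>0)[:,::-1]; print('tag px',q.mean(0),q.min(0),q.max(0),len(q)); print('tag jig @.12',jig(onz('top',q.mean(0),.12)))
f=lambda x,y:(140+(x-400)*.375,175+(y-300)/3)
for p in((432,347),(538,362),(510,437),(415,422)): print(p,jig(onz('top',f(*p),.16)))
E
python3 -m creep '[{"slide":[0,0,-1],"angular":[0,0,0],"claw":-1},{"slide":[0,0,-3],"angular":[0,0,0],"claw":-1},{"slide":[0,0,-4],"angular":[0,0,0],"claw":-1},{"slide":[0,0,-4],"angular":[0,0,0],"claw":-1},{"slide":[0,0,0],"angular":[0,0,0],"claw":-1},{"slide":[0,0,0],"angular":[0,0,0],"claw":-1}]' 100
```

```text
tag px [158.31578947 222.97368421] [149 219] [173 231] 38
tag jig @.12 (np.float64(-0.0461), np.float64(0.1282))
(432, 347) (np.float64(0.0261), np.float64(0.1507))
(538, 362) (np.float64(0.0319), np.float64(0.0502))
(510, 437) (np.float64(-0.0352), np.float64(0.0624))
(415, 422) (np.float64(-0.0392), np.float64(0.1522))
t: 30.87
tcp_pos: [0.4641, -0.19, 0.1023]
tool_rot: [-0.253, 0.968, -0.002, 0.002]
force: [0.6, -0.3, -3.7]
finger_gap: 0.452
gripper_force: 101.6
```

```bash
python3 - <<'E'
from h import *
e=np.array([.9855,-.1697]);n=np.array([.1697,.9855])
O=e*.5797+n*.3825
# row of points along jig y on face at x=xf: print S,V in top13/top0 and orange presence
for f in('top0','top13'):
    t=cv2.cvtColor(cv2.imread(f'pics/{f}.png'),cv2.COLOR_BGR2HSV)
    for xf,z in((-.040,.13),(-.040,.12),(-.040,.11)):
        print(f,xf,z,[tuple(int(v) for v in t[tuple(np.round(proj('top',np.r_[O+e*xf+n*y,z])).astype(int)[::-1])]) for y in np.arange(.07,.161,.01)])
E
```

```text
top0 -0.04 0.13 [(13, 177, 72), (12, 141, 74), (15, 66, 124), (15, 72, 163), (15, 58, 167), (14, 82, 161), (13, 112, 155), (16, 64, 159), (3, 85, 66), (111, 125, 100)]
top0 -0.04 0.12 [(12, 174, 72), (13, 136, 71), (15, 66, 124), (13, 77, 152), (13, 98, 145), (15, 96, 160), (14, 91, 118), (14, 88, 160), (175, 49, 67), (115, 99, 85)]
top0 -0.04 0.11 [(14, 193, 70), (13, 164, 67), (21, 29, 88), (14, 81, 160), (12, 129, 105), (14, 95, 124), (14, 69, 136), (13, 138, 120), (147, 30, 76), (113, 137, 84)]
top13 -0.04 0.13 [(12, 178, 76), (13, 147, 78), (15, 68, 131), (16, 72, 173), (16, 55, 175), (15, 82, 167), (13, 113, 163), (16, 63, 167), (4, 85, 72), (112, 125, 104)]
top13 -0.04 0.12 [(14, 183, 74), (12, 138, 74), (15, 68, 131), (13, 77, 160), (13, 95, 153), (15, 92, 169), (13, 88, 125), (13, 88, 168), (174, 53, 72), (115, 95, 91)]
top13 -0.04 0.11 [(13, 176, 77), (13, 159, 74), (23, 33, 94), (14, 79, 168), (13, 129, 109), (14, 93, 131), (15, 70, 143), (12, 136, 126), (153, 35, 80), (113, 136, 90)]
```

```bash
python3 -m creep '[{"slide":[0,0,0],"angular":[0,0,0.114],"claw":-1},{"slide":[0,0,0],"angular":[0,0,0.114],"claw":-1},{"slide":[0,0,0],"angular":[0,0,0.114],"claw":-1},{"slide":[0,0,0],"angular":[0,0,0.113],"claw":-1},{"slide":[0,0,0],"angular":[0,0,0.113],"claw":-1},{"slide":[0,0,0],"angular":[0,0,0.113],"claw":-1},{"slide":[0,0,0],"angular":[0,0,0],"claw":-1},{"slide":[0,0,0],"angular":[0,0,0],"claw":-1}]' 100 |egrep 'force|gap'
python3 - <<'E'
from h import *
st(); plan((.4634,.4245,.08),1.4003)
E
```

```text
force: [-0.4, 0.3, -3.2]
finger_gap: 0.453
gripper_force: 101.6
t 31.53 tcp [ 0.4618 -0.1886  0.0984] rot [[-0.986, 0.166, -0.003], [0.166, 0.986, 0.002], [0.004, 0.002, -1.0]] gap 0.453 F [-0.4  0.3 -3.2] g 101.6 q [-0.61  0.52  1.84  0.    0.79 -2.02]
turn [ 0.002 -0.004  0.003] rows>= 1 then slide cm [10.25 60.45  1.84]
```

```bash
python3 -m creep '[{"slide":[0.5,3,0],"angular":[0,0,0],"claw":-1},{"slide":[0.6,3.4,0],"angular":[0,0,0],"claw":-1},{"slide":[0.6,3.4,0],"angular":[0,0,0],"claw":-1},{"slide":[0.6,3.4,0],"angular":[0,0,0],"claw":-1},{"slide":[0.6,3.4,0],"angular":[0,0,0],"claw":-1},{"slide":[0.6,3.4,0],"angular":[0,0,0],"claw":-1},{"slide":[0.6,3.4,0],"angular":[0,0,0],"claw":-1},{"slide":[0.6,3.4,0],"angular":[0,0,0],"claw":-1},{"slide":[0.6,3.4,0],"angular":[0,0,0],"claw":-1}]' 100 |egrep 'tcp|gap'
python3 -m creep '[{"slide":[0.6,3.4,0],"angular":[0,0,0],"claw":-1},{"slide":[0.6,3.4,0],"angular":[0,0,0],"claw":-1},{"slide":[0.6,3.4,0],"angular":[0,0,0],"claw":-1},{"slide":[0.6,3.4,0],"angular":[0,0,0],"claw":-1},{"slide":[0.6,3.4,0],"angular":[0,0,0],"claw":-1},{"slide":[0.6,3.4,0],"angular":[0,0,0],"claw":-1},{"slide":[0.6,3.4,0],"angular":[0,0,0],"claw":-1},{"slide":[0.6,3.3,0],"angular":[0,0,0],"claw":-1},{"slide":[0,0,0],"angular":[0,0,0],"claw":-1},{"slide":[0,0,0],"angular":[0,0,0],"claw":-1}]' 100 |egrep 'tcp|gap'
python3 - <<'E'
from h import *
st(); plan((.4634,.4245,.08),1.4003)
E
```

```text
tcp_pos: [0.461, 0.1187, 0.0992]
finger_gap: 0.45
tcp_pos: [0.4594, 0.3936, 0.0987]
finger_gap: 0.448
t 33.12 tcp [0.4594 0.3936 0.0987] rot [[-0.987, 0.163, -0.001], [0.163, 0.987, -0.001], [0.001, -0.001, -1.0]] gap 0.448 F [-1.2 -0.4 -3.2] g 101.9 q [ 0.52  0.63  1.57 -0.    0.94 -0.88]
turn [-0.001 -0.001  0.006] rows>= 1 then slide cm [0.13 3.11 1.87]
```

```bash
python3 -m creep '[{"slide":[0,1.5,1],"angular":[0,0,0],"claw":-1},{"slide":[0.1,1.6,0.9],"angular":[0,0,0],"claw":-1},{"slide":[0,0,0],"angular":[0,0,0],"claw":-1},{"slide":[0,0,0],"angular":[0,0,0],"claw":-1},{"slide":[0,0,0],"angular":[0,0,0],"claw":-1}]' 100 |egrep 'tcp|gap'
python3 - <<'E'
from h import *
I={n:viewer.snapshot(n) for n in('scene','top')}; st(); plan((.4634,.4245,.08),1.4003)
for n in I: cv2.imwrite(f'pics/{n}15.png',I[n])
cv2.imwrite('pics/c15.png',np.hstack([cv2.resize(I['scene'][180:300,400:560],(400,300),interpolation=cv2.INTER_CUBIC),cv2.resize(I['top'][190:310,110:270],(400,300),interpolation=cv2.INTER_CUBIC)]))
E
```

```text
tcp_pos: [0.4643, 0.4213, 0.0804]
finger_gap: 0.45
t 33.63 tcp [0.4648 0.4216 0.081 ] rot [[-0.986, 0.17, -0.001], [0.17, 0.986, -0.001], [0.0, -0.001, -1.0]] gap 0.452 F [ 0.2 -0.  -2.7] g 101.8 q [ 0.56  0.68  1.52 -0.    0.94 -0.84]
turn [-0.001 -0.     0.   ] rows>= 1 then slide cm [0.18 0.26 0.1 ]
```

View pics/c15.png

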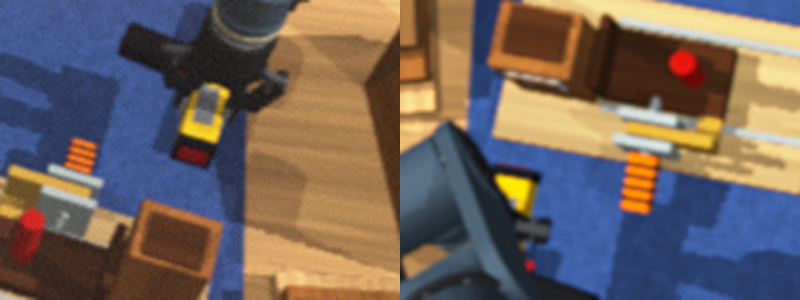

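The picture shows the scanner level in front of the workpiece, with its window at top-crop (518,168), aimed at the tag. I hold it still.

```bash
python3 - <<'E'
from h import *
print((onz('top',(156.8,258.8),.138)[:2]@np.array([[.9855,.1697],[-.1697,.9855]])-[.5797,.3825]).round(4))
E
python3 -m creep '[{"slide":[0.2,0.2,0.1],"angular":[0,0,0],"claw":-1},{"slide":[0,0,0],"angular":[0,0,0],"claw":-1},{"slide":[0,0,0],"angular":[0,0,0],"claw":-1},{"slide":[0,0,0],"angular":[0,0,0],"claw":-1},{"slide":[0,0,0],"angular":[0,0,0],"claw":-1},{"slide":[0,0,0],"angular":[0,0,0],"claw":-1},{"slide":[0,0,0],"angular":[0,0,0],"claw":-1},{"slide":[0,0,0],"angular":[0,0,0],"claw":-1},{"slide":[0,0,0],"angular":[0,0,0],"claw":-1},{"slide":[0,0,0],"angular":[0,0,0],"claw":-1}]' |egrep 'tcp|gap'
python3 -m creep '[{"slide":[0,0,0],"angular":[0,0,0],"claw":-1},{"slide":[0,0,0],"angular":[0,0,0],"claw":-1},{"slide":[0,0,0],"angular":[0,0,0],"claw":-1},{"slide":[0,0,0],"angular":[0,0,0],"claw":-1},{"slide":[0,0,0],"angular":[0,0,0],"claw":-1},{"slide":[0,0,0],"angular":[0,0,0],"claw":-1},{"slide":[0,0,0],"angular":[0,0,0],"claw":-1},{"slide":[0,0,0],"angular":[0,0,0],"claw":-1},{"slide":[0,0,0],"angular":[0,0,0],"claw":-1},{"slide":[0,0,0],"angular":[0,0,0],"claw":-1}]' |egrep 'tcp|gap'
python3 -m creep '[{"slide":[0,0,0],"angular":[0,0,0],"claw":-1},{"slide":[0,0,0],"angular":[0,0,0],"claw":-1},{"slide":[0,0,0],"angular":[0,0,0],"claw":-1},{"slide":[0,0,0],"angular":[0,0,0],"claw":-1},{"slide":[0,0,0],"angular":[0,0,0],"claw":-1},{"slide":[0,0,0],"angular":[0,0,0],"claw":-1},{"slide":[0,0,0],"angular":[0,0,0],"claw":-1},{"slide":[0,0,0],"angular":[0,0,0],"claw":-1},{"slide":[0,0,0],"angular":[0,0,0],"claw":-1},{"slide":[0,0,0],"angular":[0,0,0],"claw":-1}]' |egrep 'tcp|gap|t:'
```

```text
[-0.1382  0.107 ]
tcp_pos: [0.4632, 0.4253, 0.0799]
finger_gap: 0.455
tcp_pos: [0.4632, 0.4253, 0.0799]
finger_gap: 0.45
t: 36.13
tcp_pos: [0.4632, 0.4253, 0.0799]
tool_rot: [0.085, 0.996, -0.0, 0.0]
finger_gap: 0.448
```

```bash
cat > m4.py <<'E'
from m3 import *
I={n:viewer.snapshot(n) for n in('scene','top')}
for n in I: cv2.imwrite(f'pics/{n}_m4_{manip.sense()["t"]:.0f}.png',I[n])
measure(I)
E
python3 m4.py
```

```text
red scene ctr [ 0.6809 -0.3666] n 347 yaw rect 0.177 pca 0.162 size 0.067 0.043
red top ctr [ 0.6856 -0.3656] n 449 yaw rect 0.215 pca 0.172 size 0.067 0.047
   tri (array([ 0.68417415, -0.36417465,  0.13614757]), np.float64(0.00017843559224515088))
yellow scene ctr [ 0.7106 -0.2108] n 419 yaw rect -0.178 pca -0.176 size 0.049 0.073
yellow top ctr [ 0.7144 -0.2108] n 511 yaw rect -0.17 pca -0.181 size 0.05 0.071
   tri (array([ 0.71315332, -0.20978932,  0.1349514 ]), np.float64(0.0005630790515242873))
green scene ctr [ 0.7146 -0.0525] n 377 yaw rect 0.037 pca 0.072 size 0.045 0.065
green top ctr [ 0.7184 -0.0528] n 411 yaw rect 0.015 pca 0.055 size 0.062 0.045
   tri (array([ 0.71712323, -0.0521919 ,  0.13495023]), np.float64(0.0008209873543116677))
```

```bash
python3 -m creep '[{"slide":[-0.3,-2,-0.8],"angular":[0,0,0],"claw":-1},{"slide":[-0.6,-3.4,-0.5],"angular":[0,0,0],"claw":-1},{"slide":[-0.6,-3.4,-0.5],"angular":[0,0,0],"claw":-1},{"slide":[-0.6,-3.4,0],"angular":[0,0,0],"claw":-1},{"slide":[-0.6,-3.4,0],"angular":[0,0,0],"claw":-1},{"slide":[-0.6,-3.4,0],"angular":[0,0,0],"claw":-1},{"slide":[-0.6,-3.4,0],"angular":[0,0,0],"claw":-1},{"slide":[-0.6,-3.4,0],"angular":[0,0,0],"claw":-1},{"slide":[-0.6,-3.4,0],"angular":[0,0,0],"claw":-1},{"slide":[-0.6,-3.4,0],"angular":[0,0,0],"claw":-1}]'|egrep 'tcp|gap'
python3 -m creep '[{"slide":[-0.6,-3.4,0],"angular":[0,0,0],"claw":-1},{"slide":[-0.6,-3.4,0],"angular":[0,0,0],"claw":-1},{"slide":[-0.6,-3.4,0],"angular":[0,0,0],"claw":-1},{"slide":[-0.6,-3.4,0],"angular":[0,0,0],"claw":-1},{"slide":[-0.6,-3.4,0],"angular":[0,0,0],"claw":-1},{"slide":[-0.6,-3.4,0],"angular":[0,0,0],"claw":-1},{"slide":[-0.6,-3.4,0],"angular":[0,0,0],"claw":-1},{"slide":[0,0,0],"angular":[0,0,-0.114],"claw":-1},{"slide":[0,0,0],"angular":[0,0,-0.114],"claw":-1},{"slide":[0,0,0],"angular":[0,0,-0.12],"claw":-1}]'|egrep 'tcp|gap'
python3 - <<'E'
from h import *
st(); plan((.5016,-.3985,.045),1.748)
E
```

```text
tcp_pos: [0.4646, 0.0928, 0.0983]
finger_gap: 0.449
tcp_pos: [0.4656, -0.1486, 0.0981]
finger_gap: 0.451
t 37.9 tcp [ 0.4656 -0.1486  0.0981] rot [[-0.984, -0.18, 0.001], [-0.18, 0.984, -0.0], [-0.001, -0.0, -1.0]] gap 0.451 F [-0.3  0.3 -3.1] g 102.2 q [-0.54  0.51  1.87  0.    0.76 -2.29]
turn [-0.     0.001  0.004] rows>= 1 then slide cm [  0.86 -25.24   5.31]
```

```bash
python3 -m creep '[{"slide":[0.1,-3.2,0],"angular":[0,0,0],"claw":-1},{"slide":[0.1,-3.2,0],"angular":[0,0,0],"claw":-1},{"slide":[0.1,-3.2,0],"angular":[0,0,0],"claw":-1},{"slide":[0.1,-3.2,0],"angular":[0,0,0],"claw":-1},{"slide":[0.1,-3.2,0],"angular":[0,0,0],"claw":-1},{"slide":[0.1,-3.2,1],"angular":[0,0,0],"claw":-1},{"slide":[0.1,-3.2,2],"angular":[0,0,0],"claw":-1},{"slide":[0.2,-2.8,2.3],"angular":[0,0,0],"claw":-1},{"slide":[0,0,0],"angular":[0,0,0],"claw":-1},{"slide":[0,0,0],"angular":[0,0,0],"claw":-1}]'|egrep 'tcp|gap'
python3 - <<'E'
from h import *
st(); plan((.5016,-.3985,.045),1.748)
s=viewer.snapshot('scene'); cv2.imwrite('pics/s16.png',s)
f=np.array([np.cos(.177),np.sin(.177),0]); p=np.array([.6856,-.3656,.085])-.032*f
for z in(.13,): print('expect win top px', proj('scene',p-.1*f+[0,0,.018]))
m=mask(s,(20,150,120),(35,255,255),(140,160,215,240)); c=big(m); 
q=np.array([onz('scene',u,.103)[:2]-p[:2] for u in np.argwhere(m>0)[:,::-1]]); n=np.array([-f[1],f[0]]); print(len(q),'along',(q@f[:2]).min(),(q@f[:2]).max(),'across',np.percentile(q@n,[5,50,95]).round(4))
E
```

```text
tcp_pos: [0.5001, -0.3976, 0.0427]
finger_gap: 0.45
t 38.73 tcp [ 0.5001 -0.3976  0.0427] rot [[-0.985, -0.175, -0.002], [-0.175, 0.985, 0.003], [0.002, 0.003, -1.0]] gap 0.45 F [ 0.1  0.7 -3.9] g 102.4 q [-0.85  0.75  1.51  0.    0.89 -2.59]
turn [ 0.003 -0.002 -0.002] rows>= 1 then slide cm [-0.13 -0.11 -0.23]
expect win top px [188.78024345 211.97657637]
289 along -0.2449283490456344 -0.06649209514241819 across [-0.0548 -0.0087  0.0254]
```

```bash
cat > chk.py <<'E'
from h import *
import sys
x,y,yaw=map(float,sys.argv[1:4])
s=viewer.snapshot('scene'); f=np.array([np.cos(yaw),np.sin(yaw)]); n=np.array([-f[1],f[0]]); p=np.array([x,y])-.032*f
m=mask(s,(20,150,120),(35,255,255)); q=np.array([onz('scene',u,.103)[:2]-p for u in np.argwhere(m>0)[:,::-1]]); a,b=q@f,q@n; k=(a>-.2)&(a<-.05)&(abs(b)<.05)
for lo in np.arange(-.18,-.08,.02):
    j=k&(a>lo)&(a<lo+.02)
    if j.sum()>3: print(round(lo,2),j.sum(),b[j].min().round(4),b[j].max().round(4))
print('front',a[k].max().round(3)); s=st()
E
python3 chk.py .6856 -.3656 .177
python3 -m creep '[{"slide":[-0.1,-0.1,-0.2],"angular":[0,0,0],"claw":-1},{"slide":[0,0,0],"angular":[0,0,0],"claw":-1},{"slide":[0,0,0],"angular":[0,0,0],"claw":-1},{"slide":[0,0,0],"angular":[0,0,0],"claw":-1},{"slide":[0,0,0],"angular":[0,0,0],"claw":-1},{"slide":[0,0,0],"angular":[0,0,0],"claw":-1},{"slide":[0,0,0],"angular":[0,0,0],"claw":-1},{"slide":[0,0,0],"angular":[0,0,0],"claw":-1},{"slide":[0,0,0],"angular":[0,0,0],"claw":-1},{"slide":[0,0,0],"angular":[0,0,0],"claw":-1}]' |egrep 'tcp|gap'
python3 chk.py .6856 -.3656 .177
```

```text
-0.18 18 -0.0166 0.0164
-0.16 29 -0.0156 0.0244
-0.14 78 -0.0452 0.0295
-0.12 61 -0.0495 0.0285
-0.1 12 -0.0483 0.0288
front -0.066
t 38.83 tcp [ 0.5009 -0.396   0.0447] rot [[-0.984, -0.177, -0.001], [-0.177, 0.984, 0.002], [0.001, 0.002, -1.0]] gap 0.447 F [-0.1  0.  -2.6] g 102.4 q [-0.84  0.74  1.51  0.    0.89 -2.59]
tcp_pos: [0.5024, -0.3977, 0.0468]
finger_gap: 0.445
-0.18 15 -0.019 0.0135
-0.16 31 -0.0177 0.0215
-0.14 79 -0.0452 0.0266
-0.12 58 -0.0495 0.0274
-0.1 9 -0.0451 -0.0198
front -0.066
t 39.72 tcp [ 0.5024 -0.3978  0.0468] rot [[-0.984, -0.177, -0.0], [-0.177, 0.984, 0.0], [0.0, 0.0, -1.0]] gap 0.447 F [ 0.5  0.4 -3.5] g 102.5 q [-0.84  0.74  1.51 -0.    0.9  -2.59]
```

```bash
python3 -m creep '[{"slide":[0,0,0],"angular":[0,0,0],"claw":-1},{"slide":[0,0,0],"angular":[0,0,0],"claw":-1},{"slide":[0,0,0],"angular":[0,0,0],"claw":-1},{"slide":[0,0,0],"angular":[0,0,0],"claw":-1},{"slide":[0,0,0],"angular":[0,0,0],"claw":-1},{"slide":[0,0,0],"angular":[0,0,0],"claw":-1},{"slide":[0,0,0],"angular":[0,0,0],"claw":-1},{"slide":[0,0,0],"angular":[0,0,0],"claw":-1},{"slide":[0,0,0],"angular":[0,0,0],"claw":-1},{"slide":[0,0,0],"angular":[0,0,0],"claw":-1}]' |egrep 'tcp|gap'
python3 -m creep '[{"slide":[0,0,0],"angular":[0,0,0],"claw":-1},{"slide":[0,0,0],"angular":[0,0,0],"claw":-1},{"slide":[0,0,0],"angular":[0,0,0],"claw":-1},{"slide":[0,0,0],"angular":[0,0,0],"claw":-1},{"slide":[0,0,0],"angular":[0,0,0],"claw":-1},{"slide":[0,0,0],"angular":[0,0,0],"claw":-1},{"slide":[0,0,0],"angular":[0,0,0],"claw":-1},{"slide":[0,0,0],"angular":[0,0,0],"claw":-1},{"slide":[0,0,0],"angular":[0,0,0],"claw":-1},{"slide":[0,0,0],"angular":[0,0,0],"claw":-1}]' |egrep 'tcp|gap'
python3 -m creep '[{"slide":[0,0,0],"angular":[0,0,0],"claw":-1},{"slide":[0,0,0],"angular":[0,0,0],"claw":-1},{"slide":[0,0,0],"angular":[0,0,0],"claw":-1},{"slide":[0,0,0],"angular":[0,0,0],"claw":-1}]' |egrep 'tcp|gap'
python3 -m creep '[{"slide":[3,0,-1],"angular":[0,0,0],"claw":-1},{"slide":[2,0,0],"angular":[0,0,0.12],"claw":-1},{"slide":[0,0,0],"angular":[0,0,0.12],"claw":-1},{"slide":[0,0,0],"angular":[0,0,0.116],"claw":-1}]' |egrep 'tcp|gap'
python3 m4.py
python3 - <<'E'
from h import *
st(); plan((.5304,-.1775,.045),1.392)
E
```

```text
tcp_pos: [0.5025, -0.3977, 0.0469]
finger_gap: 0.447
tcp_pos: [0.5024, -0.3978, 0.0469]
finger_gap: 0.452
tcp_pos: [0.5024, -0.3977, 0.0469]
finger_gap: 0.451
tcp_pos: [0.4519, -0.4069, 0.0571]
finger_gap: 0.45
red scene ctr [ 0.6809 -0.3665] n 349 yaw rect 0.177 pca 0.158 size 0.067 0.043
red top ctr [ 0.6856 -0.3657] n 450 yaw rect 0.215 pca 0.173 size 0.067 0.047
   tri (array([ 0.68417247, -0.36417977,  0.13616942]), np.float64(6.00370662740403e-05))
yellow scene ctr [ 0.7108 -0.2108] n 419 yaw rect -0.178 pca -0.18 size 0.048 0.073
yellow top ctr [ 0.7144 -0.2109] n 513 yaw rect -0.17 pca -0.18 size 0.05 0.071
   tri (array([ 0.71316231, -0.2098864 ,  0.13469793]), np.float64(0.0005681151993660226))
green scene ctr [ 0.7147 -0.0525] n 377 yaw rect 0.037 pca 0.055 size 0.045 0.065
green top ctr [ 0.7185 -0.0528] n 412 yaw rect 0.015 pca 0.051 size 0.062 0.045
   tri (array([ 0.7171903 , -0.05217859,  0.13490082]), np.float64(0.0007903275934210924))
t 42.15 tcp [ 0.453  -0.4069  0.0571] rot [[-0.984, 0.177, 0.0], [0.177, 0.984, -0.0], [-0.0, -0.0, -1.0]] gap 0.45 F [ 1.4  0.9 -4.2] g 102.6 q [-0.92  0.69  1.59 -0.    0.86 -2.31]
turn [-0.     0.     0.001] rows>= 1 then slide cm [-3.54 23.95  1.21]
```

```bash
python3 -m creep '[{"slide":[0,3,0],"angular":[0,0,0],"claw":-1},{"slide":[-0.5,3.5,0],"angular":[0,0,0],"claw":-1},{"slide":[-0.5,3.5,0],"angular":[0,0,0],"claw":-1},{"slide":[-0.5,3.5,0],"angular":[0,0,0.0],"claw":-1},{"slide":[-0.5,3.5,0],"angular":[0,0,0],"claw":-1},{"slide":[-0.5,3.5,0.4],"angular":[0,0,0],"claw":-1},{"slide":[-1,3.4,0.8],"angular":[0,0,0],"claw":-1},{"slide":[0,0,0],"angular":[0,0,0],"claw":-1},{"slide":[0,0,0],"angular":[0,0,0],"claw":-1},{"slide":[0,0,0],"angular":[0,0,0],"claw":-1}]' |egrep 'tcp|gap'
python3 chk.py .7144 -.2109 -.179
python3 - <<'E'
from h import *
plan((.5304,-.1775,.045),1.392)
E
```

```text
tcp_pos: [0.5306, -0.1776, 0.045]
finger_gap: 0.453
-0.18 11 -0.019 -0.0123
-0.16 28 -0.0188 0.0219
-0.14 75 -0.0187 0.0297
-0.12 77 -0.0186 0.0309
front -0.101
t 43.03 tcp [ 0.5304 -0.1784  0.0451] rot [[-0.985, 0.175, 0.001], [0.175, 0.985, -0.001], [-0.001, -0.001, -1.0]] gap 0.45 F [-0.3 -0.5 -3.6] g 102.6 q [-0.52  0.67  1.72 -0.    0.75 -1.92]
turn [-0.001  0.001  0.003] rows>= 1 then slide cm [0.02 0.08 0.01]
```

```bash
python3 -m creep '[{"slide":[0,0.1,0],"angular":[0,0,0],"claw":-1},{"slide":[0,0,0],"angular":[0,0,0],"claw":-1},{"slide":[0,0,0],"angular":[0,0,0],"claw":-1},{"slide":[0,0,0],"angular":[0,0,0],"claw":-1},{"slide":[0,0,0],"angular":[0,0,0],"claw":-1},{"slide":[0,0,0],"angular":[0,0,0],"claw":-1},{"slide":[0,0,0],"angular":[0,0,0],"claw":-1},{"slide":[0,0,0],"angular":[0,0,0],"claw":-1},{"slide":[0,0,0],"angular":[0,0,0],"claw":-1},{"slide":[0,0,0],"angular":[0,0,0],"claw":-1}]' |egrep 'tcp|gap'
python3 -m creep '[{"slide":[0,0,0],"angular":[0,0,0],"claw":-1},{"slide":[0,0,0],"angular":[0,0,0],"claw":-1},{"slide":[0,0,0],"angular":[0,0,0],"claw":-1},{"slide":[0,0,0],"angular":[0,0,0],"claw":-1},{"slide":[0,0,0],"angular":[0,0,0],"claw":-1},{"slide":[0,0,0],"angular":[0,0,0],"claw":-1},{"slide":[0,0,0],"angular":[0,0,0],"claw":-1},{"slide":[0,0,0],"angular":[0,0,0],"claw":-1},{"slide":[0,0,0],"angular":[0,0,0],"claw":-1},{"slide":[0,0,0],"angular":[0,0,0],"claw":-1}]' |egrep 'tcp|gap'
python3 -m creep '[{"slide":[0,0,0],"angular":[0,0,0],"claw":-1},{"slide":[0,0,0],"angular":[0,0,0],"claw":-1},{"slide":[0,0,0],"angular":[0,0,0],"claw":-1},{"slide":[0,0,0],"angular":[0,0,0],"claw":-1},{"slide":[0,0,0],"angular":[0,0,0],"claw":-1},{"slide":[0,0,0],"angular":[0,0,0],"claw":-1}]' |egrep 'tcp|gap'
python3 chk.py .7144 -.2109 -.179
python3 -m creep '[{"slide":[1,2,0],"angular":[0,0,-0.115],"claw":-1},{"slide":[0,0,0],"angular":[0,0,-0.114],"claw":-1},{"slide":[0,0,0],"angular":[0,0,0],"claw":-1},{"slide":[0,0,0],"angular":[0,0,0],"claw":-1}]' |egrep 'tcp|gap'
python3 m4.py | egrep 'green|tri'
python3 - <<'E'
from h import *
st(); plan((.5316,-.0622,.045),1.621)
E
```

```text
tcp_pos: [0.5301, -0.1765, 0.0449]
finger_gap: 0.451
tcp_pos: [0.5301, -0.1766, 0.0449]
finger_gap: 0.449
tcp_pos: [0.5301, -0.1766, 0.0449]
finger_gap: 0.447
-0.18 9 -0.0177 -0.0123
-0.16 27 -0.0175 0.0219
-0.14 78 -0.0187 0.031
-0.12 73 -0.0186 0.0309
front -0.102
t 45.25 tcp [ 0.5301 -0.1766  0.0449] rot [[-0.984, 0.177, 0.0], [0.177, 0.984, -0.0], [-0.0, -0.0, -1.0]] gap 0.448 F [-0.4  0.3 -2.9] g 102.6 q [-0.52  0.67  1.72 -0.    0.75 -1.91]
tcp_pos: [0.5243, -0.1553, 0.045]
finger_gap: 0.452
   tri (array([ 0.68409604, -0.36405388,  0.13645446]), np.float64(4.75403763319228e-05))
   tri (array([ 0.71317952, -0.20993711,  0.13494426]), np.float64(0.0005005000098248569))
green scene ctr [ 0.7147 -0.0527] n 378 yaw rect 0.045 pca 0.07 size 0.045 0.065
green top ctr [ 0.7185 -0.0527] n 411 yaw rect 0.015 pca 0.051 size 0.062 0.045
   tri (array([ 0.71719945, -0.05224291,  0.13489946]), np.float64(0.0005218147539115301))
t 45.68 tcp [ 0.5245 -0.1557  0.045 ] rot [[-0.999, -0.049, 0.001], [-0.049, 0.999, -0.001], [-0.001, -0.001, -1.0]] gap 0.448 F [ 0.3 -0.8 -3.7] g 102.7 q [-0.49  0.66  1.75 -0.    0.73 -2.11]
turn [-0.001  0.001 -0.001] rows>= 1 then slide cm [-1.18  9.31  0.  ]
```

```bash
python3 -m creep '[{"slide":[-0.4,3.1,0],"angular":[0,0,0],"claw":-1},{"slide":[-0.4,3.1,0],"angular":[0,0,0],"claw":-1},{"slide":[-0.4,3.1,0],"angular":[0,0,0],"claw":-1},{"slide":[0,0,0],"angular":[0,0,0],"claw":-1},{"slide":[0,0,0],"angular":[0,0,0],"claw":-1},{"slide":[0,0,0],"angular":[0,0,0],"claw":-1}]' |egrep 'tcp|gap'
python3 chk.py .7185 -.0528 .05
python3 -m creep '[{"slide":[0,0,0],"angular":[0,0,0],"claw":-1},{"slide":[0,0,0],"angular":[0,0,0],"claw":-1},{"slide":[0,0,0],"angular":[0,0,0],"claw":-1},{"slide":[0,0,0],"angular":[0,0,0],"claw":-1},{"slide":[0,0,0],"angular":[0,0,0],"claw":-1},{"slide":[0,0,0],"angular":[0,0,0],"claw":-1},{"slide":[0,0,0],"angular":[0,0,0],"claw":-1},{"slide":[0,0,0],"angular":[0,0,0],"claw":-1},{"slide":[0,0,0],"angular":[0,0,0],"claw":-1},{"slide":[0,0,0],"angular":[0,0,0],"claw":-1}]' |egrep 'tcp|gap'
python3 -m creep '[{"slide":[0,0,0],"angular":[0,0,0],"claw":-1},{"slide":[0,0,0],"angular":[0,0,0],"claw":-1},{"slide":[0,0,0],"angular":[0,0,0],"claw":-1},{"slide":[0,0,0],"angular":[0,0,0],"claw":-1},{"slide":[0,0,0],"angular":[0,0,0],"claw":-1},{"slide":[0,0,0],"angular":[0,0,0],"claw":-1},{"slide":[0,0,0],"angular":[0,0,0],"claw":-1},{"slide":[0,0,0],"angular":[0,0,0],"claw":-1},{"slide":[0,0,0],"angular":[0,0,0],"claw":-1},{"slide":[0,0,0],"angular":[0,0,0],"claw":-1}]' |egrep 'tcp|gap'
python3 -m creep '[{"slide":[0,0,0],"angular":[0,0,0],"claw":-1},{"slide":[0,0,0],"angular":[0,0,0],"claw":-1},{"slide":[0,0,0],"angular":[0,0,0],"claw":-1},{"slide":[0,0,0],"angular":[0,0,0],"claw":-1},{"slide":[0,0,0],"angular":[0,0,0],"claw":-1},{"slide":[0,0,0],"angular":[0,0,0],"claw":-1}]' |egrep 'tcp|gap'
python3 chk.py .7185 -.0528 .05
```

```text
tcp_pos: [0.5318, -0.0622, 0.045]
finger_gap: 0.447
-0.18 14 -0.0191 0.0162
-0.16 33 -0.019 0.0188
-0.14 61 -0.0174 0.0238
-0.12 53 -0.0169 0.0223
front -0.108
t 46.23 tcp [ 0.5318 -0.0627  0.045 ] rot [[-0.999, -0.05, 0.001], [-0.05, 0.999, -0.001], [-0.001, -0.001, -1.0]] gap 0.451 F [-0.4  0.8 -3.6] g 102.7 q [-0.33  0.65  1.78 -0.    0.71 -1.95]
tcp_pos: [0.531, -0.0616, 0.0449]
finger_gap: 0.452
tcp_pos: [0.531, -0.0616, 0.0449]
finger_gap: 0.449
tcp_pos: [0.531, -0.0616, 0.0449]
finger_gap: 0.447
-0.18 17 -0.0168 0.0162
-0.16 33 -0.018 0.0216
-0.14 63 -0.0171 0.0238
-0.12 51 -0.0169 0.0228
front -0.109
t 48.45 tcp [ 0.5311 -0.0616  0.0449] rot [[-0.999, -0.051, 0.0], [-0.051, 0.999, -0.0], [-0.0, -0.0, -1.0]] gap 0.449 F [-0.2 -0.2 -3.1] g 102.7 q [-0.32  0.65  1.79  0.    0.71 -1.95]
```

```bash
python3 -m creep '[{"slide":[1,-3,0],"angular":[0,0,0],"claw":-1},{"slide":[1.1,-3.7,0],"angular":[0,0,0],"claw":-1},{"slide":[1.1,-3.7,0],"angular":[0,0,0],"claw":-1},{"slide":[1.1,-3.6,1],"angular":[0,0,0],"claw":-1},{"slide":[0,0,2],"angular":[0,0,0],"claw":-1},{"slide":[0,0,1.5],"angular":[0,0,0],"claw":-1},{"slide":[0,0,0.8],"angular":[0,0,0],"claw":-1},{"slide":[0,0,0.4],"angular":[0,0,0],"claw":-1},{"slide":[0,0,0],"angular":[0,0,0],"claw":-1},{"slide":[0,0,0],"angular":[0,0,0],"claw":-1}]' |egrep 'tcp|gap|^force'
python3 -m creep '[{"slide":[0,0,0.3],"angular":[0,0,0],"claw":-1},{"slide":[0,0,0],"angular":[0,0,0],"claw":-1}]' |egrep 'tcp|^force'
python3 -m creep '[{"slide":[0,0,0.2],"angular":[0,0,0],"claw":-1},{"slide":[0,0,0],"angular":[0,0,0],"claw":-1}]' |egrep 'tcp|^force'
```

```text
tcp_pos: [0.4957, -0.2032, -0.0119]
force: [0.1, 0.3, -3.6]
finger_gap: 0.45
tcp_pos: [0.4958, -0.2034, -0.0147]
force: [0.0, 0.4, -3.6]
tcp_pos: [0.4955, -0.2035, -0.017]
force: [-0.3, 0.8, -3.4]
```

```bash
python3 -m creep '[{"slide":[0,0,0.1],"angular":[0,0,0],"claw":-1},{"slide":[0,0,0],"angular":[0,0,0],"claw":-1}]' |egrep 'tcp|^force'
python3 -m creep '[{"slide":[0,0,0.1],"angular":[0,0,0],"claw":-1},{"slide":[0,0,0],"angular":[0,0,0],"claw":-1}]' |egrep 'tcp|^force'
python3 -m creep '[{"slide":[0,0,0],"angular":[0,0,0],"claw":0.2},{"slide":[0,0,0],"angular":[0,0,0],"claw":0.6},{"slide":[0,0,0],"angular":[0,0,0],"claw":1},{"slide":[0,0,0],"angular":[0,0,0],"claw":1},{"slide":[0,0,0],"angular":[0,0,0],"claw":1},{"slide":[0,0,-2],"angular":[0,0,0],"claw":1},{"slide":[0,0,-4],"angular":[0,0,0],"claw":1},{"slide":[0,0,-4],"angular":[0,0,0],"claw":1},{"slide":[0,0,-4],"angular":[0,0,0],"claw":1},{"slide":[0,0,-4],"angular":[0,0,0],"claw":1}]' |egrep 'tcp|gap|^force'
python3 -m creep '[{"slide":[2,3,0],"angular":[0,0,0],"claw":1},{"slide":[2,3,0],"angular":[0,0,0],"claw":1},{"slide":[2,3,0],"angular":[0,0,0],"claw":1},{"slide":[0,3,0],"angular":[0,0,0],"claw":1},{"slide":[0,3,0],"angular":[0,0,0],"claw":1},{"slide":[0,0,0],"angular":[0,0,0],"claw":1},{"slide":[0,0,0],"angular":[0,0,0],"claw":1}]' |egrep 'tcp|gap|^force'
python3 - <<'E'
from h import *
I={n:viewer.snapshot(n) for n in('scene','top')}
for n in I: cv2.imwrite(f'pics/{n}20.png',I[n])
cv2.imwrite('pics/c20.png',np.hstack([cv2.resize(I['scene'][130:355,130:530],(640,360)),cv2.resize(I['scene'][215:275,380:440],(160,360))]))
B={n:bl(I[n]) for n in I}
for n in('scene','top'):
    print(n,'SE',fitrect(B,np.array([.598,.092,-.1705]),(-.08,.08,-.025,.025),{n:(.004,.004,.008,.004)},cams=(n,),skip=((n,2),),w=3))
k='scene'; m=mask(I[k],(20,150,120),(35,255,255),(225,180,285,240)); print('scanner',onz(k,centr(m),.036))
E
```

```text
tcp_pos: [0.4954, -0.2036, -0.0179]
force: [-0.0, 0.9, -1.7]
tcp_pos: [0.4955, -0.2036, -0.018]
force: [-0.6, 1.8, 6.0]
tcp_pos: [0.4947, -0.2033, 0.1624]
force: [0.7, -0.3, -1.0]
finger_gap: 1.004
tcp_pos: [0.4271, -0.0556, 0.161]
force: [-0.6, -0.1, 0.1]
finger_gap: 1.001
scene SE (array([ 0.59308768,  0.0915564 , -0.17388602]), [np.float64(0.1), np.float64(1.6), np.float64(-1.7)])
top SE (array([ 0.59786021,  0.0916704 , -0.17309212]), [np.float64(0.1), np.float64(1.4), np.float64(-1.3)])
scanner [ 0.46777745 -0.20242253  0.036     ]
```

View pics/c20.png

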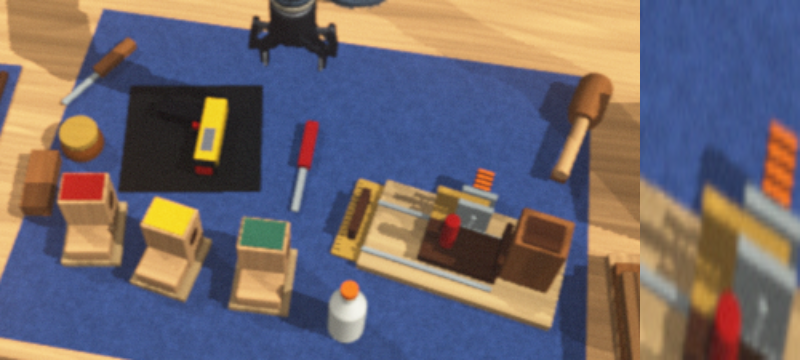

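The picture shows the scanner flat on the mat at (210,130), the straightedge flush at (355,215), the pin in at (482,180) and the blanks standing. The other things on the bench are undisturbed.

```bash
python3 -c "
from station import ticket
print(ticket.sign_off())"
```

```text
the job is handed in; nothing more can be done
None
```

I handed the job in with every step carried out: straightedge flush, jaw home, pin in to the clevis, all four tags (jig, red, yellow, green) scanned in order, and the scanner flat on its mat. The last camera check showed everything in place, but the sign-off returned no verdict.

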